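# Load the weighing-room carrier at the drying bench

### The arm

A 6-joint arm with a two-finger parallel gripper is mounted at the origin on the work surface. World frame = base frame: x ahead of the robot, y to its left, z up, the work surface at z = 0. Lengths are in m, angles in rad, forces in N, time in s.
With the tool pointing down it reaches from about 0.25 to 0.775 m from the base axis. Payload 4 kg.
Tool frame: the origin (TCP) lies on the centre line of the jaws, within the pads' length; the fingertips stand robot.tips_ahead ahead of it and the grasp point (between the pads) lies 8 mm behind it (robot.tips_ahead is the distance from the TCP to the fingertips, in m); z points along the fingers, y is the line along which they close (so a half turn about z gives the same grasp; the last joint's range is limited). The gripper opens to 94 mm and grips with 3 to 60 N. Pads are 16 mm wide; open, the fingers measure 119 mm over their backs; the gripper's body (75 mm by 177 mm) begins 78 mm behind the grasp point.
Start: joints at [1.03, 0.087, 1.371, -0, 1.684, -0.103], TCP at [0.233, 0.498, 0.182] pointing down, gripper open.
Joint ranges: [-3.1, 3.1], [-0.76, 2.03], [0.27, 2.55], [-1.08, 4.22], [0.17, 2.65], [-2.57, 2.57]. Speed limits (rad/s): [2.79, 2.79, 3.14, 3.14, 3.14, 3.14].

### API

Orientations are given as [roll, pitch, yaw] about the fixed x, y, z axes, in that order (R = Rz(yaw) Ry(pitch) Rx(roll)).
In Python, from bench import robot, snapshot, close_job, spotter gives the robot as it stands. The module is installed in compiled form; this text tells all that it offers.
- The arm moves only by the tool servo_tool, never from a script. Its argument "commands" is one flat list of numbers, 7 for each row, row after row: the shift along the tool's x, y, z in m, then the turn, a rotation vector about the tool's x, y, z in degrees, then the finger opening in m, from 0 to 0.094. In form: [x, y, z, ax, ay, az, grip, x, y, z, ax, ay, az, grip, ...]. A call has 1 to 10 rows; each row is the pose to reach, as a shift and turn from the pose commanded when the call began, along the tool's axes at that moment; what a row does not reach only later rows make up. A row lasts 1/8 s, in which the tool goes at most 62.5 mm and 10.7 degrees, less where a joint would pass 70% of its speed; a pose out of reach is approached as far as the arm can. A call with a gripper value outside its range is refused whole. The fingers move at their own pace and stop on an object; the grip force is fixed at half the most. Time passes only in rows, so rows that repeat a pose let the fingers close. It gives the time, the measured TCP pose, the force, the opening and the grip force at its end, in the units of the state.
- robot.get_obs(): the state, without advancing time (a new reading comes with each control period).
- snapshot(name): name is "scene" or "top"; returns a dict with "img" (420x560x3 uint8, blue, green, red), "camera_matrix" (3x3 intrinsics, pixels), "extrinsics" (4x4, takes a point from camera to world coordinates). Camera axes: x right, y down, z forward; pixel columns grow to the right and rows downward; lengths in m; the calibration is good to about 2 mm. A picture is of the moment at which its call begins. There is no depth.
- close_job(): hands the job in; it is judged then, once.
Trained networks look in a picture, given as the dict that the camera call returned (one of the last four; its "shot" number tells which), for a name from the list of things; names that differ only in an ending like _2 or _b are one class to them, and where a whole thing is asked for, a point or a joint stands for the part that bears it (a point fixed in the world has none). Each returns a list of dicts, best first, with "conf" (0 to 1); they miss things now and then, are a little off and sometimes report something else, mostly with a low value. They report only what shows in the picture. A call takes as long as a camera call.
- spotter.trace(name, picture): "region" (420x560 bool, what is visible of it) and "box" ([left, top, width, height] in pixels, round what is visible of it).
The state is a dict: "time": time; "joint_positions": joint angles; "qvel": joint speeds; "joint_torque": joint torques, N m; "tool_pos": TCP position; "ee_rot": TCP orientation; "wrist_force": force on the tool from outside, world axes, zero at the start; "wrist_torque": the same for the moment, N m; "width": finger opening in m; "finger_force": force on a finger pad.
Only numpy, scipy, OpenCV 4.12 (cv2) and the standard library are available. Lean on these libraries where they do the work, as an engineer would, in place of code of your own. Each camera call takes 0.05 s, during which the arm holds its last target. There are 200 camera calls.

### The job

Load the blue carrier for the weighing room: with the orange-handled lifter take every dried sample plate off the warmer and lay each level on its own ribbed lane of the carrier, centred in the lane; the plates are hot, so never touch them with the gripper or arm. When all plates are over, lay the lifter flat on its green mat again with its blade on the mat. Also put the yellow tape roll from its spindle and every amber jar, tin, brass weight and red stopper that is there into the carrier's bin, and leave the other things on the bench where they are.

Things in the scene. Friction and masses are not known exactly. Their poses are not given: they have to be found in the camera images.
- warmer: Low white warming plate, fixed, 214 (x) x 130 (y) mm, flat top at z = 45 mm. On it two lanes (centre lines x = -50 and +50 mm), each of two steel ribs along the warmer's y: 18 mm high (tops at 63 mm), 8 wide, 96 long, 60 mm clear between the two ribs of a lane. Origin: centre of its underside.
- warmer_lane0 (a point): Middle of the warmer's lane at x = -50 mm, at the height of the rib tops (63 mm); axes as the warmer's.
- warmer_lane1 (a point): Middle of the warmer's lane at x = +50 mm, at the height of the rib tops.
- carrier: Blue carrier, fixed. Deck 226 (x) x 106 (y) mm, 30 mm high, centred on the origin, with two ribbed lanes like the warmer's (along y, centre lines x = -57 and +57, rib tops at 48 mm), open at both y ends. Joined to its -x side an open bin, centred at x = -179 mm, inside 112 (x) x 184 (y) mm, floor at 5 mm, wall tops at 50 mm, walls 5 mm. Origin: on the table under the deck's middle.
- carrier_lane0 (a point): Middle of the carrier's lane at x = -57 mm, at the height of the rib tops (48 mm); axes as the carrier's. Ribs 18 mm high, 8 wide, 60 clear between them.
- carrier_lane1 (a point): Middle of the carrier's lane at x = +57 mm, at the height of the rib tops.
- bin (a point): Centre of the bin's inner floor (5 mm above the table); axes as the carrier's.
- mat: Green mat, fixed, 190 (x) x 80 (y) x 3 mm, the lifter's place. Origin: centre of its underside.
- lifter: Spatula-like lifter, 160 g. Steel blade 46 wide x 3 mm, x = -58 to +50 mm, tip towards +x; upright neck 30 wide at x = -58 to -53; orange handle x = -135 to -44, 18 wide, z = 47 to 69 mm. Origin: underside of the blade, about its middle. Good grip: from above across the handle at x = -80, z = 58 mm. It starts on the mat.
- plate_a: White square ceramic plate with a round brown dried sample film, 84 x 84 x 8 mm, 130 g, lying across the two ribs of a warmer lane. Too hot for the fingers. Origin: centre of its underside. May be absent.
- plate_b: Same as plate_a, in the other lane. May be absent.
- spindle: Fixed tape spindle: grey foot 60 mm in diameter, 10 mm high, a shoulder 36 mm in diameter up to 30 mm, then a steel post 18 mm in diameter up to 80 mm. Origin: centre of its underside.
- roll: Yellow roll of tape, 52 mm outer and 28 mm inner diameter, 24 mm high, sitting on the spindle's shoulder around the post. Origin: centre of its underside.
- jar: Amber glass sample jar with black cap, 34 mm in diameter, 44 mm high, upright. Origin: centre of its underside. May be absent.
- tin: Flat aluminium tin, 44 mm in diameter, 22 mm high. Origin: centre of its underside. May be absent.
- weight: Brass balance weight, 30 mm in diameter up to 24 mm, knob 22 mm on top, 38 mm high in all. Origin: centre of its underside. May be absent.
- stopper: Red stopper, cone 36 mm in diameter below and 28 mm above, 30 mm high. Origin: centre of its underside. May be absent.
- beaker: Bystander: glass beaker 68 mm in diameter, 85 mm high.
- washbottle: Bystander: white wash bottle with red cap, 64 mm in diameter, 160 mm high.
- petri: Bystander: flat glass dish 48 mm in diameter, 14 mm high.
- timer: Bystander: grey timer 50 x 50 x 18 mm.
- spoon: Bystander: lab spoon 150 mm long.
- evap_dish: Bystander: white bowl 90 mm in diameter, 35 mm high.

How it is judged:
By the outcome, as a careful person would: the job done as asked, in the order asked, and still so for the second after the job is handed in, with the robot touching nothing.
Of plate_a, plate_b only 1 to 2 are there at a start; the rules pass over those that are not, and their reading is None.
Of jar, tin, weight, stopper only 3 to 4 are there at a start; the rules pass over those that are not, and their reading is None.
At some moment in a run one of jar, tin, weight, stopper may be knocked a few centimetres aside while the robot is not near it.
It also fails if it takes over 210 s, if anything falls off the work surface, if the arm or the gripper's body presses on something with over 40 N, if the wrist force passes 120 N, or if a joint passes its speed limit or range.

## Working session

There is one attempt and no reset: what is moved stays moved. The work goes in short steps, Python scripts to look and compute and a tool call to move; the robot and the scene stay as the last step left them, time stands still between calls to the robot, and variables do not carry over. Pictures are saved under pics/ and viewed, at most 14 in all, crops included, and the job is handed in when it is done.

Besides the shell and the picture viewer there is one more tool, called after "Emit:" by a JSON object that holds its "fn" and its "kwargs". servo_tool: Moves the arm, as the interface text tells. Its arguments: {"type":"object","properties":{"commands":{"type":"array","items":{"type":"number"}}},"required":["commands"]}

```bash
mkdir -p pics; cat > h.py <<'E'
import numpy as np,cv2
from bench import robot,snapshot,close_job,spotter
def ray(p,uv,z):
    K=np.array(p["camera_matrix"]);T=np.array(p["extrinsics"])
    d=T[:3,:3]@np.linalg.inv(K)@np.array([uv[0],uv[1],1.]);o=T[:3,3]
    return o+d*(z-o[2])/d[2]
def proj(p,X):
    K=np.array(p["camera_matrix"]);T=np.linalg.inv(np.array(p["extrinsics"]))
    c=K@(T[:3,:3]@np.array(X)+T[:3,3]);return c[:2]/c[2]
def look(names,p):
    for n in names:
        for r in spotter.trace(n,p)[:2]:
            m=cv2.moments(r["region"].astype(np.uint8),True)
            if m["m00"]>0: print(n,round(r["conf"],2),r["box"],"c",round(m["m10"]/m["m00"],1),round(m["m01"]/m["m00"],1),"A",int(m["m00"]))
E
python3 - <<'E'
from h import *
o=robot.get_obs();print({k:np.round(v,3) for k,v in o.items()},robot.tips_ahead)
for n in("top","scene"):
    p=snapshot(n);cv2.imwrite(f"pics/{n}0.png",cv2.resize(p["img"],(784,588)));print(n,np.round(p["extrinsics"],3).tolist(),np.round(p["camera_matrix"],1).tolist())
    look("warmer carrier mat lifter plate_a spindle roll jar tin weight stopper beaker washbottle petri timer spoon evap_dish".split(),p)
E
```

```text
{'time': np.float64(0.0), 'joint_positions': array([ 1.03 ,  0.088,  1.372, -0.   ,  1.684, -0.103]), 'qvel': array([-0.001,  0.001,  0.001, -0.001, -0.002, -0.   ]), 'joint_torque': array([-0.0000e+00, -3.4018e+01, -3.0243e+01,  7.2000e-02,  3.3000e-02,
       -0.0000e+00]), 'tool_pos': array([0.233, 0.498, 0.181]), 'ee_rot': array([-3.139, -0.   ,  2.704]), 'wrist_force': array([ 0.111, -0.246, -0.463]), 'wrist_torque': array([ 0.003,  0.008, -0.01 ]), 'finger_force': np.float64(0.0), 'width': np.float64(0.094)} 0.011
top [[-0.009, -0.982, 0.189, 0.403], [-1.0, 0.007, -0.014, -0.04], [0.012, -0.189, -0.982, 0.959], [0.0, 0.0, 0.0, 1.0]] [[387.3, 0.0, 279.3], [0.0, 387.3, 214.9], [0.0, 0.0, 1.0]]
warmer 0.67 [90.5, 167.6, 106.8, 80.9] c 150.1 205.2 A 3797
carrier 0.73 [310.6, 171.0, 160.6, 134.1] c 395.5 238.7 A 8980
mat 0.87 [245.8, 205.6, 38.0, 75.5] c 266.9 243.4 A 1361
lifter 0.77 [251.6, 213.5, 20.7, 75.1] c 261.8 242.9 A 1088
lifter 0.62 [230.9, 169.7, 16.4, 14.9] c 236.0 176.3 A 166
plate_a 0.93 [101.1, 201.5, 38.4, 29.8] c 119.0 214.7 A 1335
plate_a 0.28 [301.5, 212.1, 17.9,
[... 1748 characters left out ...]
 [247.3, 246.9, 13.7, 21.3] c 254.8 256.3 A 259
weight 0.5 [275.0, 244.0, 9.3, 17.4] c 278.3 252.1 A 154
stopper 0.46 [314.2, 246.3, 14.1, 15.9] c 322.0 254.1 A 191
beaker 0.91 [321.7, 263.5, 28.1, 42.8] c 334.1 280.6 A 1005
beaker 0.28 [405.8, 200.7, 40.0, 24.7] c 424.6 212.9 A 763
washbottle 0.56 [384.8, 233.6, 32.9, 61.8] c 402.6 267.6 A 1436
petri 0.61 [242.8, 219.3, 20.0, 13.2] c 253.8 224.5 A 200
petri 0.17 [115.8, 166.8, 135.6, 88.9] c 182.8 210.3 A 5681
timer 0.6 [342.9, 218.4, 15.2, 15.4] c 349.0 224.0 A 273
timer 0.56 [286.8, 175.4, 18.0, 58.3] c 297.3 208.0 A 726
spoon 0.85 [257.1, 266.5, 17.5, 45.4] c 265.0 286.1 A 411
evap_dish 0.63 [239.4, 162.6, 28.3, 20.8] c 252.6 172.4 A 483
```

View pics/top0.png

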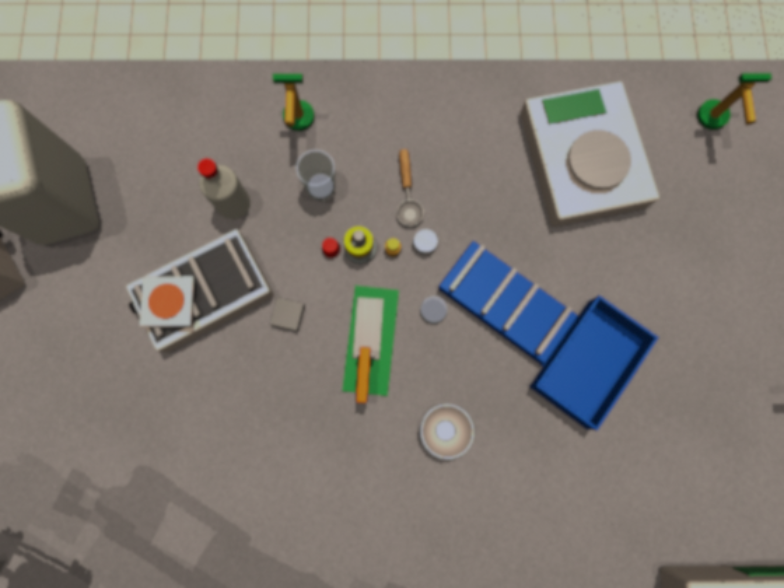

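View pics/scene0.png

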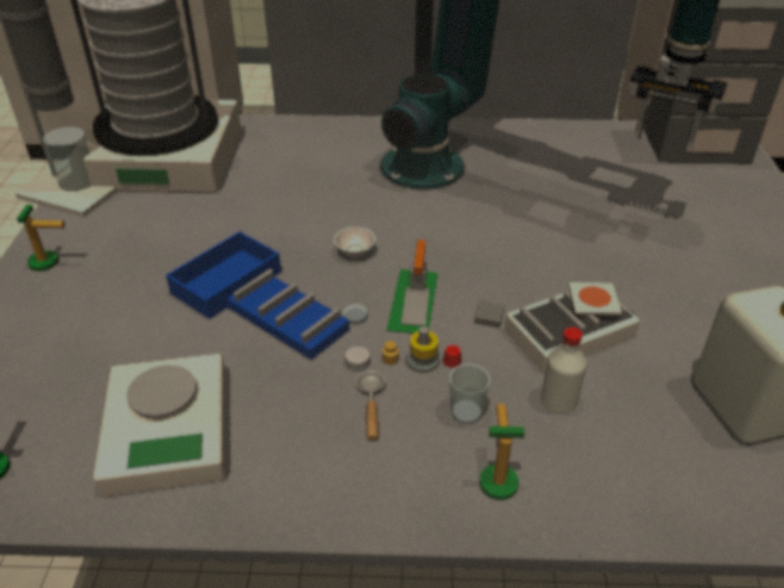

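```bash
cat >> h.py <<'E'
from scipy.optimize import minimize
S=4
def box(x0,x1,y0,y1,z0,z1): return np.array([[x,y,z] for x in(x0,x1) for y in(y0,y1) for z in(z0,z1)])/1000.
def cyl(r,z0,z1,r2=None):
    a=np.linspace(0,2*np.pi,33)[:-1];r2=r2 or r
    return np.array([[R*np.cos(t),R*np.sin(t),z] for R,z in((r,z0),(r2,z1)) for t in a])/1000.
def render(p,parts,q,z0=0):
    x,y,w=q;c,s=np.cos(w),np.sin(w);R=np.array([[c,-s,0],[s,c,0],[0,0,1]])
    m=np.zeros((420*S,560*S),np.uint8)
    for b in parts:
        P=b@R.T+[x,y,z0];uv=np.array([proj(p,X) for X in P])
        cv2.fillConvexPoly(m,cv2.convexHull(np.round((uv+.5)*S).astype(np.int32)),1)
    return m>0
def fit(views,parts,q0,z0=0,yaw=True,d=(.008,.008,.06)):
    "views: [(pic,mask)]; returns pose, IoU"
    M=[(p,cv2.resize(m.astype(np.float32),None,fx=S,fy=S,interpolation=cv2.INTER_LINEAR)>.5) for p,m in views]
    def f(v):
        q=(v[0],v[1],v[2] if yaw else q0[2]);s=0
        for p,m in M:
            r=render(p,parts,q,z0);s+=(r&m).sum()/max(1,(r|m).sum())
        return -s/len(M)
    n=3 if yaw else 2;v0=np.array(q0[:n],float)
    sim=np.vstack([v0]+[v0+np.eye(n)[i]*d[i] for i in range(n)])
    r=minimize(f,v0,method="Nelder-Mead",options=dict(initial_simplex=sim,xatol=2e-4,fatol=1e-5,maxiter=120))
    return r.x,-r.fun
def hsv(p,lo,hi,win=None):
    m=cv2.inRange(cv2.cvtColor(p["img"],cv2.COLOR_BGR2HSV),np.array(lo),np.array(hi))>0
    if win:
        w=np.zeros_like(m);l,t,W,H=win;w[t:t+H,l:l+W]=1;m&=w
    return m
def hull(m):
    h=cv2.convexHull(np.argwhere(m)[:,::-1].astype(np.int32));o=np.zeros(m.shape,np.uint8);cv2.fillConvexPoly(o,h,1);return o>0
CAR=[box(-113,113,-53,53,0,30)]+[box(s*57+a,s*57+a+8,-48,48,30,48) for s in(-1,1) for a in(-38,30)]+[box(-240,-118,-97,97,0,50)]
WAR=[box(-107,107,-65,65,0,45)]
HAN=[box(-135,-44,-9,9,47,69)]
PLA=[box(-42,42,-42,42,0,8)]
E
cat > m.py <<'E'
from h import *
P={n:snapshot(n) for n in("top","scene")}
t,s=P["top"],P["scene"]
for p,n in((t,"t"),(s,"s")): np.savez(f"pics/{n}.npz",**{k:p[k] for k in("img","camera_matrix","extrinsics")})
close=lambda m,k=9:cv2.morphologyEx(m.astype(np.uint8),cv2.MORPH_CLOSE,np.ones((k,k)))>0
cb=[close(hsv(t,(105,140,40),(130,255,255),(305,165,175,150))),close(hsv(s,(105,140,30),(130,255,255),(110,160,150,105)))]
og=[hsv(t,(5,150,90),(22,255,255),(240,235,35,60)),hsv(s,(5,150,90),(22,255,255),(285,165,30,40))]
g=[hull(hsv(t,(45,100,50),(80,255,255),(235,200,55,90))),hull(hsv(s,(45,100,50),(80,255,255),(270,185,50,60)))]
tr=lambda n,p:spotter.trace(n,p)[0]["region"]
def both(nm,ms,parts,q0,z0=0,yaw=True):
    for lab,v in(("top",[(t,ms[0])]),("scn",[(s,ms[1])]),("both",[(t,ms[0]),(s,ms[1])])):
        q,i=fit(v,parts,q0,z0,yaw);print(nm,lab,np.round(q,4),round(i,3))
def g0(u,v,z): return ray(t,(u/1.4,v/1.4),z)[:2]
both("carrier",cb,CAR,(*g0(510,300,.03),np.arctan2(100,75)))
both("handle",og,HAN,(*g0(366,330,.003),np.arctan2(6,50)*-1),.003)
both("mat",g,[box(-95,95,-40,40,0,3)],(*g0(371,340,0),-.1))
both("plate",[tr("plate_a",t),tr("plate_a",s)],PLA,(*g0(166,300,.067),.5),.063)
both("warmer",[hull(tr("warmer",t)|tr("plate_a",t)),hull(tr("warmer",s)|tr("plate_a",s))],WAR+[box(-92,-8,-42,42,63,71)],(*g0(200,290,.045),-1.08))
film=hsv(t,(3,130,80),(20,255,255),(95,195,55,45)),hsv(s,(3,130,80),(20,255,255),(400,195,55,40))
both("film",film,[cyl(26,8,8.1)],(*g0(166,300,.071),0),.063,False)
for n,i in(("t",t),("s",s)): pass
a=cv2.resize(t["img"][155:260,85:210],None,fx=5,fy=5,interpolation=cv2.INTER_CUBIC);cv2.imwrite("pics/w.png",a)
E
python3 m.py
```

```text
carrier top [ 0.5829 -0.2544  0.9216] 0.928
carrier scn [ 0.5777 -0.2587  0.9048] 0.859
carrier both [ 0.5839 -0.2566  0.9072] 0.89
handle top [ 0.5425 -0.0117 -0.0817] 0.87
handle scn [ 0.5349 -0.011  -0.063 ] 0.774
handle both [ 0.5425 -0.0099 -0.0523] 0.801
mat top [ 0.5193 -0.0159 -0.1116] 0.969
mat scn [ 0.518  -0.0174 -0.1162] 0.93
mat both [ 0.5194 -0.0168 -0.1223] 0.942
plate top [ 5.790e-01  3.218e-01 -4.000e-04] 0.952
plate scn [ 0.5788  0.3204 -0.0027] 0.935
plate both [0.5786 0.3212 0.0032] 0.939
warmer top [ 0.6067  0.2804 -1.0739] 0.964
warmer scn [ 0.603   0.2791 -1.0818] 0.95
warmer both [ 0.6055  0.2801 -1.065 ] 0.948
film top [0.5778 0.3217] 0.888
film scn [0.5767 0.3213] 0.871
film both [0.5774 0.3219] 0.876
```

View pics/w.png

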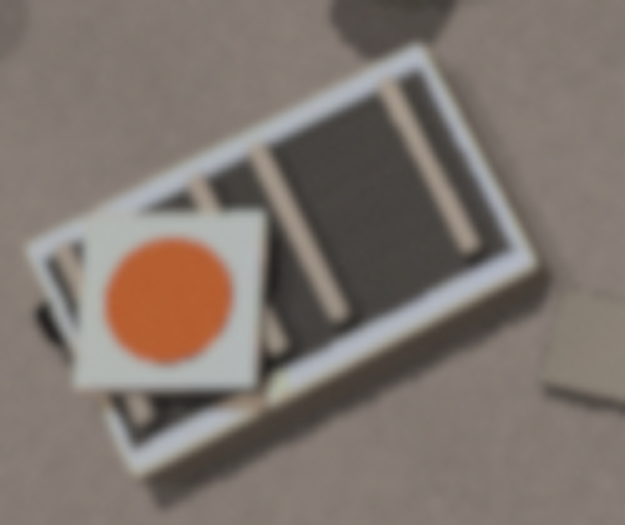

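```bash
python3 - <<'E'
from h import *
t=np.load("pics/t.npz")
c=lambda p:[ray(t,(85+(u+.5)/5-.5,155+(v+.5)/5-.5),z) for u,v,z in p]
O=c([(28,248,.045),(422,45,.045),(540,262,.045),(135,475,.045)]);O=np.array(O)
print(np.round(O,4).tolist(),"center",O.mean(0),"len",[round(np.linalg.norm(O[i]-O[(i+1)%4]),4) for i in range(4)])
R=np.array(c([(65,250,.063),(150,425,.063),(200,185,.063),(280,350,.063),(260,150,.063),(345,320,.063),(390,85,.063),(470,250,.063)]))
for i in range(0,8,2):
    d=R[i]-R[i+1];print("rib mid",np.round((R[i]+R[i+1])/2,4),"len",np.linalg.norm(d).round(4),"yaw of y",np.arctan2(d[1],d[0]).round(3))
a=cv2.resize(t["img"][195:300,235:290],None,fx=5,fy=5,interpolation=cv2.INTER_CUBIC)
b=cv2.resize(t["img"][165:315,305:480],None,fx=3,fy=3,interpolation=cv2.INTER_CUBIC)
o=np.zeros((525,800,3),np.uint8);o[:,:275]=a;o[:450,275:]=b;cv2.imwrite("pics/lc.png",o)
E
```

```text
[[0.6088, 0.401, 0.045], [0.7097, 0.2171, 0.045], [0.6003, 0.1557, 0.045], [0.4992, 0.342, 0.045]] center [0.60448486 0.27894524 0.045     ] len [np.float64(0.2098), np.float64(0.1255), np.float64(0.212), np.float64(0.1245)]
rib mid [0.5621 0.3521 0.063 ] len 0.0949 yaw of y 0.502
rib mid [0.595  0.2926 0.063 ] len 0.0902 yaw of y 0.489
rib mid [0.6105 0.2642 0.063 ] len 0.0938 yaw of y 0.495
rib mid [0.643  0.2057 0.063 ] len 0.0912 yaw of y 0.472
```

View pics/lc.png

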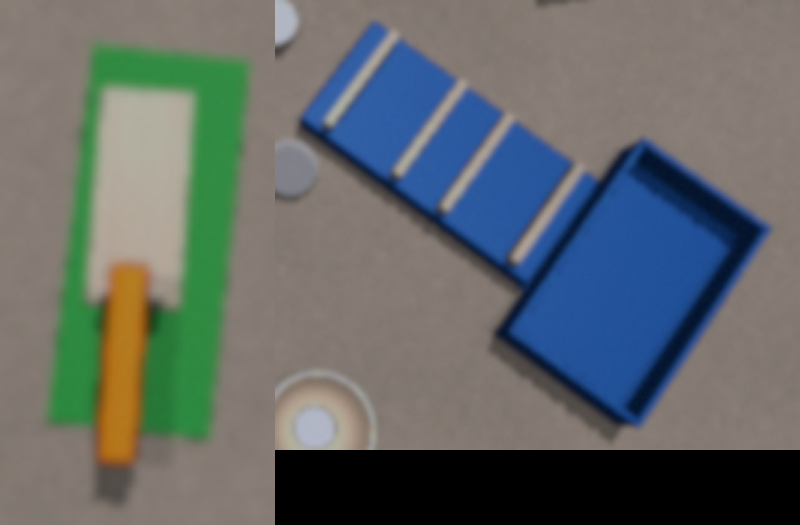

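```bash
python3 - <<'E'
from h import *
t=np.load("pics/t.npz")
c=lambda p,s,ox,oy:np.array([ray(t,(ox+(u+.5)/s-.5,oy+(v+.5)/s-.5),z) for u,v,z in p])
B=c([(100,87,.006),(196,92,.006),(182,307,.006),(88,303,.006)],5,235,195)
f=(B[0]+B[1])/2;b=(B[2]+B[3])/2;print("blade tip",f,"heel",b,np.arctan2(*(f-b)[1::-1]),np.linalg.norm(f-b),np.linalg.norm(B[0]-B[1]))
H=c([(130,264,.072),(115,462,.072)],5,235,195);d=H[0]-H[1];print("handle",H.round(4).tolist(),np.arctan2(d[1],d[0]),np.linalg.norm(d))
R=c([(u-275,v,.048) for u,v in((395,33),(328,125),(463,83),(397,176),(510,116),(443,210),(581,166),(514,263))],3,305,165)
for i in range(0,8,2):
    d=R[i+1]-R[i];print("rib mid",np.round((R[i]+R[i+1])/2,4),np.linalg.norm(d).round(4),"yaw",(np.arctan2(d[1],d[0])-np.pi/2).round(3))
X=c([(u-275,v,.05) for u,v in((643,138),(769,230),(636,427),(498,333))],3,305,165)
print("bin",X.mean(0),[np.linalg.norm(X[i]-X[(i+1)%4]).round(4) for i in range(4)])
o=robot.get_obs();print(o["time"],o["tool_pos"],o["ee_rot"])
E
```

```text
blade tip [ 0.59335486 -0.01545929  0.006     ] heel [ 0.48555927 -0.00886655  0.006     ] -0.06108351338523593 0.10799701315486591 0.04819155858335897
handle [[0.4987, -0.0087, 0.072], [0.4094, -0.002, 0.072]] -0.07569650061807248 0.08946646468907005
rib mid [ 0.6373 -0.185   0.048 ] 0.0954 yaw 0.929
rib mid [ 0.5952 -0.2386  0.048 ] 0.0948 yaw 0.929
rib mid [ 0.5676 -0.2746  0.048 ] 0.0955 yaw 0.919
rib mid [ 0.5257 -0.3288  0.048 ] 0.0967 yaw 0.922
bin [ 0.47290153 -0.39502823  0.05      ] [np.float64(0.1202), np.float64(0.1913), np.float64(0.1247), np.float64(0.1984)]
2.2 [0.23316739 0.4981493  0.18220722] [ 3.14149190e+00 -3.98644033e-07  2.70380564e+00]
```

```bash
cat > plan.py <<'E'
import numpy as np
from bench import robot
wrap=lambda a:(a+np.pi)%(2*np.pi)-np.pi
def plan(calls,base=None):
    """calls: list of lists of (x,y,z,yaw,grip) tool-down targets, n rows to spread over: (..,n). prints rows in tool axes"""
    o=robot.get_obs();p=np.array(o["tool_pos"]);y=o["ee_rot"][2]
    print("now",o["time"].round(2),p.round(4),np.round(o["ee_rot"],4),"w",o["width"].round(4),"ff",o["finger_force"].round(1),"F",o["wrist_force"].round(1))
    if base: p,y=np.array(base[:3]),base[3]
    # measured tilt is ignored but removed on the first call through R
    for C in calls:
        c,s=np.cos(y),np.sin(y);R=np.array([[c,s,0],[s,-c,0],[0,0,-1]])
        for (x,yy,z,w,g) in C:
            d=R.T@(np.array([x,yy,z])-p);a=-np.degrees(wrap(w-y))
            d=np.round(d,4);a=round(a,1);print(f"  [{d[0]:.4f},{d[1]:.4f},{d[2]:.4f},0,0,{a},{g}]")
        p=p+R@d;y=y-np.radians(a);print("  --")
E
python3 -c "
from plan import *
plan([[(.463,-.007,.16,3.07,.05)],[(.463,-.007,.053,3.07,.05)],[(.463,-.007,.123,3.07,0)]])"
```

```text
Traceback (most recent call last):
  File "plan.py", line 7, in plan
    print("now",o["time"].round(2),p.round(4),np.round(o["ee_rot"],4),"w",o["width"].round(4),"ff",o["finger_force"].round(1),"F",o["wrist_force"].round(1))
                ^^^^^^^^^^^^^^^
AttributeError: 'float' object has no attribute 'round'
```

```bash
sed -i 's/o\["time"\].round(2)/round(o["time"],2)/;s/o\["width"\].round(4)/round(float(o["width"]),4)/;s/o\["finger_force"\].round(1)/round(float(o["finger_force"]),1)/' plan.py
python3 -c "
from plan import *
plan([[(.463,-.007,.16,3.07,.05)],[(.463,-.007,.053,3.07,.05)],[(.463,-.007,.123,3.07,0)]])"
```

```text
now 2.2 [0.2332 0.4981 0.1822] [ 3.1415 -0.      2.7038] w 0.094 ff 0.0 F [-0.8 -0.3 -0.3]
  [-0.4223,-0.3601,0.0222,0,0,-21.0,0.05]
  --
  [-0.0000,0.0000,0.1070,0,0,0.0,0.05]
  --
  [-0.0000,0.0000,-0.0700,0,0,0.0,0]
  --
```

Emit:
{"fn": "servo_tool", "kwargs": {"commands": [-0.4223, -0.3601, 0.0222, 0, 0, -21, 0.05, -0.4223, -0.3601, 0.0222, 0, 0, -21, 0.05, -0.4223, -0.3601, 0.0222, 0, 0, -21, 0.05, -0.4223, -0.3601, 0.0222, 0, 0, -21, 0.05, -0.4223, -0.3601, 0.0222, 0, 0, -21, 0.05, -0.4223, -0.3601, 0.0222, 0, 0, -21, 0.05, -0.4223, -0.3601, 0.0222, 0, 0, -21, 0.05, -0.4223, -0.3601, 0.0222, 0, 0, -21, 0.05, -0.4223, -0.3601, 0.0222, 0, 0, -21, 0.05, -0.4223, -0.3601, 0.0222, 0, 0, -21, 0.05]}}

```text
time: 3.45
tool_pos: [0.4637, -0.0107, 0.1594]
ee_rot: [-3.141, -0.001, 3.063]
wrist_force: [0.4, 1.2, -0.2]
width: 0.0498
finger_force: 0.0
```

```bash
python3 -c "
from plan import *
plan([[(.463,-.007,.053,3.07,.05)]])"
```

```text
now 3.45 [ 0.4637 -0.0107  0.1594] [-3.1409e+00 -9.0000e-04  3.0634e+00] w 0.0498 ff 0.0 F [ 0.4  1.2 -0.2]
  [0.0010,0.0036,0.1064,0,0,-0.4,0.05]
  --
```

Emit:
{"fn": "servo_tool", "kwargs": {"commands": [0, 0, 0.05, 0, 0, 0, 0.05, 0, 0, 0.09, 0, 0, 0, 0.05, 0, 0, 0.107, 0, 0, 0, 0.05, 0, 0, 0.107, 0, 0, 0, 0.05, 0, 0, 0.107, 0, 0, 0, 0.05, 0, 0, 0.107, 0, 0, 0, 0, 0, 0, 0.107, 0, 0, 0, 0, 0, 0, 0.107, 0, 0, 0, 0, 0, 0, 0.107, 0, 0, 0, 0, 0, 0, 0.107, 0, 0, 0, 0]}}

```text
time: 4.7
tool_pos: [0.463, -0.0071, 0.0529]
ee_rot: [3.142, -0.0, 3.07]
wrist_force: [0.6, 0.0, 0.4]
width: 0.0033
finger_force: 0.0
```

```bash
python3 -c "
from plan import *
plan([[(.463,-.007,.053,3.07,.05)]])"
```

```text
now 4.7 [ 0.463  -0.0071  0.0529] [ 3.1415e+00 -1.0000e-04  3.0702e+00] w 0.0033 ff 0.0 F [0.6 0.  0.4]
  [-0.0000,0.0001,-0.0001,0,0,0.0,0.05]
  --
```

```bash
python3 - <<'E'
from h import *
o=robot.get_obs();print(o["width"],o["tool_pos"])
t=snapshot("top");s=snapshot("scene")
a=cv2.resize(t["img"][180:310,210:310],None,fx=4,fy=4,interpolation=cv2.INTER_CUBIC)
b=cv2.resize(s["img"][130:260,250:350],None,fx=4,fy=4,interpolation=cv2.INTER_CUBIC)
cv2.imwrite("pics/miss.png",np.hstack([a,b]))
print(proj(t,o["tool_pos"]),proj(s,o["tool_pos"]))
E
```

```text
0.0032628042215888894 [ 0.46296179 -0.00705687  0.05294356]
[260.17086091 263.60987218] [298.85271636 187.39726339]
```

View pics/miss.png

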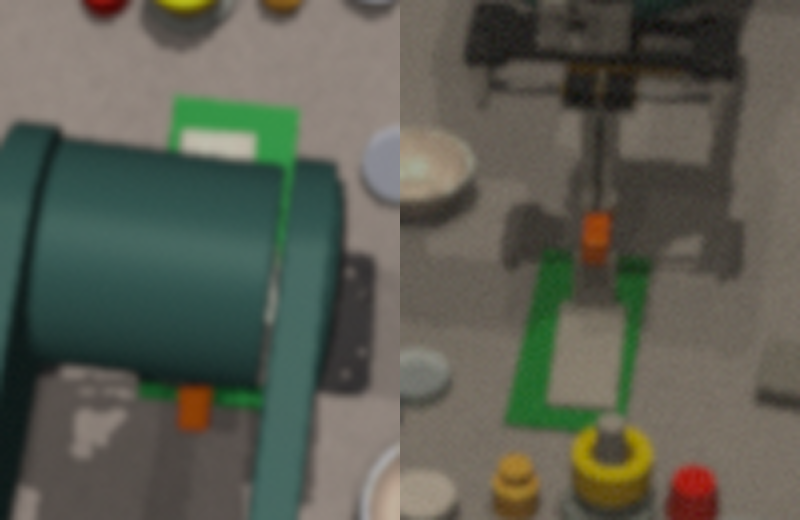

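```bash
python3 - <<'E'
from h import *
o=robot.get_obs()
s=snapshot("scene");print(robot.get_obs()["width"],robot.tips_ahead)
b=cv2.resize(s["img"][145:245,260:340],None,fx=6,fy=6,interpolation=cv2.INTER_CUBIC)
b=cv2.convertScaleAbs(b,alpha=1.6)
P=np.array(o["tool_pos"])
for X,c in((P,(0,255,0)),(P-[0,0,.011],(255,255,0)),(P+[0,0,.008],(0,0,255))):
    u=(proj(s,X)-[260,145])*6;cv2.circle(b,(int(u[0]),int(u[1])),3,c,-1)
cv2.imwrite("pics/z.png",b)
E
```

```text
0.0008357051378337552 0.011
```

View pics/z.png

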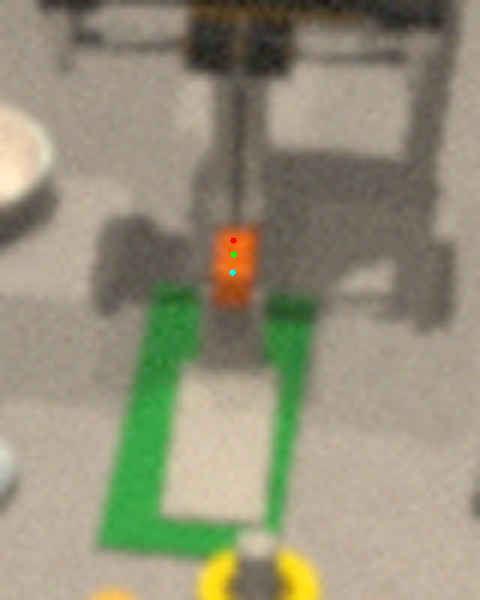

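Emit:
{"fn": "servo_tool", "kwargs": {"commands": [0, 0, 0, 0, 0, 0, 0, 0, 0, -0.003, 0, 0, 0, 0, 0, 0, -0.006, 0, 0, 0, 0, 0, 0, -0.006, 0, 0, 0, 0]}}

```text
time: 5.35
tool_pos: [0.4634, -0.0071, 0.0595]
ee_rot: [3.142, 0.001, 3.07]
wrist_force: [-0.1, 0.2, -0.6]
width: 0.0007
finger_force: 0.0
```

```bash
python3 - <<'E'
from h import *
o=robot.get_obs();print({k:np.round(v,4) for k,v in o.items()})
for i in range(2):
    s=snapshot("scene");m=hsv(s,(5,150,90),(22,255,255),(285,160,30,45));ys,xs=np.nonzero(m);print(xs.min(),xs.max(),ys.min(),ys.max(),m.sum(), robot.get_obs()["width"])
E
```

```text
{'time': np.float64(5.35), 'joint_positions': array([-1.3770e-01, -4.8800e-02,  1.7559e+00,  1.0000e-04,  1.4336e+00,
       -1.6373e+00]), 'qvel': array([-0.0006,  0.004 ,  0.0062,  0.0007, -0.0023,  0.001 ]), 'joint_torque': array([ 3.60000e-03, -2.65676e+01, -2.86546e+01, -2.04000e-02,
        8.68000e-02,  0.00000e+00]), 'tool_pos': array([ 0.4634, -0.0071,  0.0595]), 'ee_rot': array([3.1416e+00, 1.0000e-03, 3.0703e+00]), 'wrist_force': array([-0.0566,  0.1861, -0.6458]), 'wrist_torque': array([ 0.0724,  0.0194, -0.0277]), 'finger_force': np.float64(0.0), 'width': np.float64(0.0007)}
295 302 182 194 80 0.0002654624655312949
296 302 183 194 77 0.00027836115476858247
```

Emit:
{"fn": "servo_tool", "kwargs": {"commands": [0, 0, -0.05, 0, 0, 0, 0, 0, 0, -0.1, 0, 0, 0, 0, 0, 0, -0.1, 0, 0, 0, 0, 0, 0, -0.1, 0, 0, 0, 0]}}

```text
time: 5.95
tool_pos: [0.4627, -0.007, 0.1583]
ee_rot: [3.141, -0.001, 3.07]
wrist_force: [-0.3, 0.2, -0.1]
width: 0.0003
finger_force: 0.0
```

```bash
python3 - <<'E'
from h import *
o=robot.get_obs();P=np.array(o["tool_pos"])
s=snapshot("scene");m=hsv(s,(5,150,90),(22,255,255),(285,160,30,45));ys,xs=np.nonzero(m);print(P,xs.min(),xs.max(),ys.min(),ys.max(),m.sum())
b=cv2.resize(s["img"][115:245,260:340],None,fx=4.6,fy=4.6,interpolation=cv2.INTER_CUBIC)
b=cv2.convertScaleAbs(b,alpha=1.6)
q=(.543,-.0125,-.07);c,sn=np.cos(q[2]),np.sin(q[2])
for X,col in [(P,(0,255,0)),(P-[0,0,.011],(255,255,0))]+[((q[0]+c*x-sn*y,q[1]+sn*x+c*y,z),(255,0,255)) for x in(-.135,-.044) for y in(-.009,.009) for z in(.05,.072)]:
    u=(proj(s,X)-[260,115])*4.6;cv2.circle(b,(int(u[0]),int(u[1])),2,col,-1)
cv2.imwrite("pics/z2.png",b)
E
```

```text
[ 0.46265824 -0.00697012  0.15834705] 296 303 172 194 142
```

View pics/z2.png

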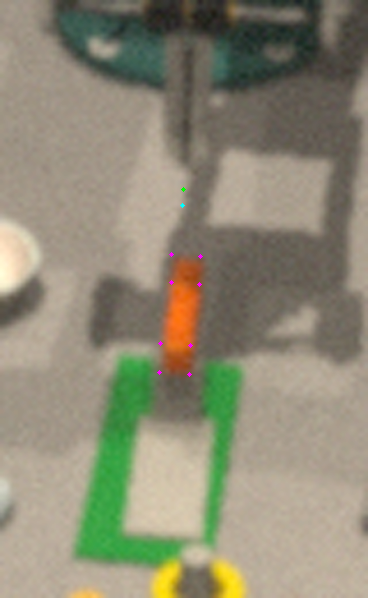

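```bash
python3 - <<'E'
from h import *
s=np.load("pics/s.npz")
P=np.array([.2332,.4981,.1822]);y=2.7038;ty=np.array([np.sin(y),-np.cos(y),0])
for dz in(0,.03,.034,.04):
  print(dz,[np.round(proj(s,P+sg*ty*.047+[0,0,-.011+dz]),1).tolist() for sg in(1,-1)])
b=cv2.resize(s["img"][30:130,430:540],None,fx=6,fy=6,interpolation=cv2.INTER_CUBIC)
b=cv2.convertScaleAbs(b,alpha=1.8)
for dz,c in((0,(0,255,0)),(.034,(0,0,255))):
  for sg in(1,-1):
    u=(proj(s,P+sg*ty*.047+[0,0,-.011+dz])-[430,30])*6;cv2.circle(b,(int(u[0]),int(u[1])),3,c,-1)
cv2.imwrite("pics/z3.png",b)
E
```

```text
0 [[486.1, 115.8], [454.1, 108.5]]
0.03 [[488.7, 106.8], [456.3, 99.6]]
0.034 [[489.0, 105.6], [456.5, 98.4]]
0.04 [[489.6, 103.7], [457.0, 96.6]]
```

View pics/z3.png

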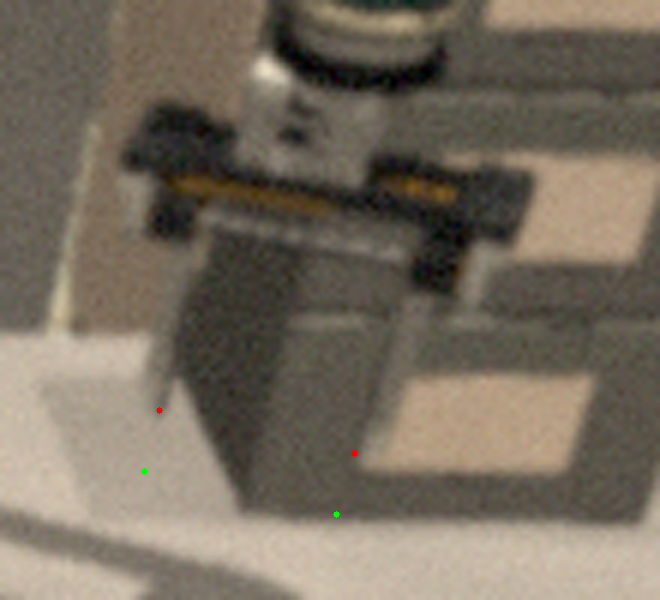

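Emit:
{"fn": "servo_tool", "kwargs": {"commands": [0, 0, 0, 0, 0, 0, 0.05, 0, 0, 0.04, 0, 0, 0, 0.05, 0, 0, 0.08, 0, 0, 0, 0.05, 0, 0, 0.11, 0, 0, 0, 0.05, 0, 0, 0.138, 0, 0, 0, 0.05, 0, 0, 0.138, 0, 0, 0, 0, 0, 0, 0.138, 0, 0, 0, 0, 0, 0, 0.138, 0, 0, 0, 0, 0, 0, 0.138, 0, 0, 0, 0, 0, 0, 0.138, 0, 0, 0, 0]}}

```text
time: 7.25
tool_pos: [0.464, -0.0071, 0.0223]
ee_rot: [3.142, 0.003, 3.07]
wrist_force: [0.4, -0.4, 4.1]
width: 0.018
finger_force: 30.0
```

```bash
cat >> plan.py <<'E'
def tcp(o,yaw,bz,back=0,g=0.0):
    "TCP target for lifter blade origin o (xy), blade direction yaw, underside height bz, set back along the blade"
    d=np.array([np.cos(yaw),np.sin(yaw)]);q=np.array(o)-d*(.08+back)
    return (q[0],q[1],bz+.0193,yaw+np.pi,g)
L0=(.579,.3225);C1=(.616,-.2115)
E
python3 -c "
from plan import *
plan([[(.464,-.007,.14,3.07,0)],[tcp(L0,.49,.12,.15)]])"
```

```text
now 7.25 [ 0.464  -0.0071  0.0223] [3.1416e+00 2.7000e-03 3.0704e+00] w 0.018 ff 30.0 F [ 0.4 -0.4  4.1]
  [0.0001,0.0001,-0.1177,0,0,0.0,0]
  --
  [0.1034,0.2144,0.0007,0,0,-32.2,0.0]
  --
```

Emit:
{"fn": "servo_tool", "kwargs": {"commands": [0, 0, -0.01, 0, 0, 0, 0, 0, 0, -0.03, 0, 0, 0, 0, 0, 0, -0.06, 0, 0, 0, 0, 0, 0, -0.09, 0, 0, 0, 0, 0, 0, -0.12, 0, 0, 0, 0, 0, 0, -0.12, 0, 0, 0, 0, 0, 0, -0.12, 0, 0, 0, 0]}}

```text
time: 8.12
tool_pos: [0.4621, -0.0069, 0.1396]
ee_rot: [3.141, -0.002, 3.07]
wrist_force: [0.1, -0.2, -2.1]
width: 0.0179
finger_force: 30.0
```

```bash
python3 -c "
from plan import *
plan([[tcp(L0,.49,.12,.15)]])"
```

```text
now 8.12 [ 0.4621 -0.0069  0.1396] [ 3.1414e+00 -2.3000e-03  3.0703e+00] w 0.0179 ff 30.0 F [ 0.1 -0.2 -2.1]
  [0.1016,0.2145,0.0003,0,0,-32.2,0.0]
  --
```

Emit:
{"fn": "servo_tool", "kwargs": {"commands": [0.013, 0.027, 0, 0, 0, -4, 0, 0.033, 0.069, 0, 0, 0, -10.4, 0, 0.053, 0.111, 0, 0, 0, -16.7, 0, 0.073, 0.153, 0, 0, 0, -23, 0, 0.09, 0.19, 0, 0, 0, -28.5, 0, 0.1016, 0.2145, 0, 0, 0, -32.2, 0, 0.1016, 0.2145, 0, 0, 0, -32.2, 0, 0.1016, 0.2145, 0, 0, 0, -32.2, 0]}}

```text
time: 9.12
tool_pos: [0.3765, 0.2133, 0.1397]
ee_rot: [-3.141, -0.002, -2.652]
wrist_force: [-0.0, 0.3, -1.5]
width: 0.0179
finger_force: 30.0
```

```bash
python3 - <<'E'
from h import *
from plan import *
plan([])
o=robot.get_obs();P=np.array(o["tool_pos"]);w=o["ee_rot"][2]-np.pi
t=snapshot("top");s=snapshot("scene")
a=cv2.resize(t["img"][150:300,90:240],None,fx=2.66,fy=2.66,interpolation=cv2.INTER_CUBIC)
b=cv2.resize(s["img"][120:270,330:480],None,fx=2.66,fy=2.66,interpolation=cv2.INTER_CUBIC)
d=np.array([np.cos(w),np.sin(w),0]);n=np.array([-d[1],d[0],0])
for x,y,z in [(x,y,.003) for x in(-.058,.05) for y in(-.023,.023)]+[(x,y,z) for x in(-.135,-.044) for y in(-.009,.009) for z in (.047,.069)]:
    X=P+d*(x+.08)+n*y+[0,0,z-.0193]
    for im,p,o0 in((a,t,(90,150)),(b,s,(330,120))):
        u=(proj(p,X)-o0+.5)*2.66;cv2.circle(im,(int(u[0]),int(u[1])),2,(255,0,255),-1)
cv2.imwrite("pics/hold.png",np.hstack([a,b]))
E
```

```text
now 9.12 [0.3765 0.2133 0.1397] [-3.1411e+00 -2.5000e-03 -2.6517e+00] w 0.0179 ff 30.0 F [-0.   0.3 -1.5]
```

View pics/hold.png

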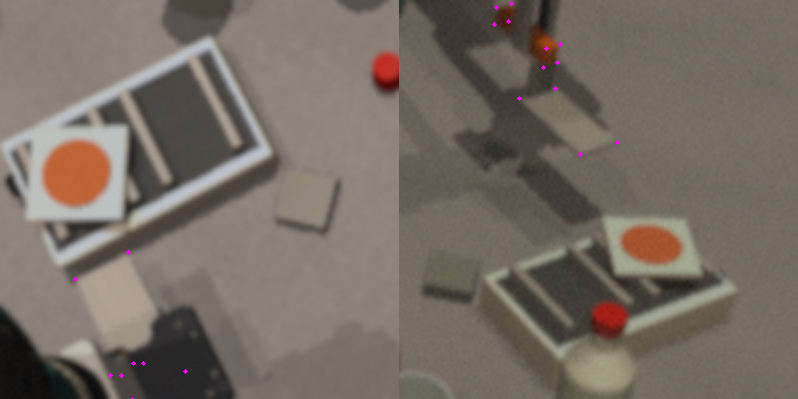

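```bash
python3 - <<'E'
from h import *
P=np.array(robot.get_obs()["tool_pos"]);w=robot.get_obs()["ee_rot"][2]-np.pi
d=np.array([np.cos(w),np.sin(w),0]);n=np.array([-d[1],d[0],0])
pred=lambda p,x,y,z=.003:proj(p,P+d*(x+.08)+n*y+[0,0,z-.0193])
for nm in("top","scene"):
    p=snapshot(nm);g=cv2.GaussianBlur(cv2.cvtColor(p["img"],cv2.COLOR_BGR2GRAY),(3,3),0).astype(float)
    # intensity profiles along blade across tip, and across blade at x=.02
    def samp(x,y): 
        u=pred(p,x,y);return cv2.getRectSubPix(g.astype(np.float32),(1,1),(float(u[0]),float(u[1])))[0,0]
    print(nm,"tip profile x=20..74mm step3:",[int(np.mean([samp(x/1000,y) for y in(-.012,0,.012)])) for x in range(20,75,3)])
    print(nm,"cross y=-45..45 step3:",[int(np.mean([samp(x,y/1000) for x in(.0,.015,.03)])) for y in range(-45,46,3)])
E
```

```text
top tip profile x=20..74mm step3: [162, 162, 162, 162, 162, 162, 162, 162, 159, 146, 115, 82, 70, 74, 98, 142, 177, 185, 165]
top cross y=-45..45 step3: [126, 123, 120, 118, 120, 122, 123, 128, 146, 157, 160, 161, 162, 162, 161, 161, 161, 162, 161, 160, 160, 160, 154, 143, 133, 129, 132, 140, 144, 145, 146]
scene tip profile x=20..74mm step3: [125, 125, 125, 125, 125, 125, 124, 123, 119, 113, 107, 103, 102, 103, 104, 104, 104, 104, 104]
scene cross y=-45..45 step3: [79, 77, 76, 75, 76, 77, 83, 94, 106, 115, 120, 122, 123, 124, 124, 124, 124, 124, 124, 123, 121, 117, 110, 100, 93, 93, 96, 101, 105, 108, 109]
```

```bash
python3 -c "
from plan import *
plan([[tcp(L0,.49,.051,.15)],[tcp(L0,.49,.051,.05)],[tcp(L0,.49,.051,.009)],[tcp(L0,.49,.09,.009)]])"
```

```text
now 9.32 [0.3772 0.2133 0.1407] [-3.1414e+00 -4.0000e-04 -2.6528e+00] w 0.0179 ff 30.0 F [-0.6 -0.3 -1.5]
  [0.0006,0.0014,0.0704,0,0,-0.1,0.0]
  --
  [-0.1000,-0.0000,0.0000,0,0,0.0,0.0]
  --
  [-0.0410,-0.0001,0.0000,0,0,0.0,0.0]
  --
  [-0.0000,0.0000,-0.0390,0,0,0.0,0.0]
  --
```

Emit:
{"fn": "servo_tool", "kwargs": {"commands": [0, 0, 0.02, 0, 0, 0, 0, 0, 0, 0.045, 0, 0, 0, 0, 0, 0, 0.065, 0, 0, 0, 0, 0, 0, 0.069, 0, 0, 0, 0, 0, 0, 0.069, 0, 0, 0, 0, 0, 0, 0.069, 0, 0, 0, 0]}}

```text
time: 10.07
tool_pos: [0.3778, 0.2143, 0.0732]
ee_rot: [-3.141, 0.002, -2.651]
wrist_force: [-0.4, 0.2, -1.2]
width: 0.0179
finger_force: 30.0
```

```bash
python3 -c "
from plan import *
plan([[tcp(L0,.49,.051,.05)]])"
```

```text
now 10.07 [0.3778 0.2143 0.0732] [-3.1414e+00  2.2000e-03 -2.6512e+00] w 0.0179 ff 30.0 F [-0.4  0.2 -1.2]
  [-0.0984,0.0007,0.0029,0,0,0.0,0.0]
  --
```

Emit:
{"fn": "servo_tool", "kwargs": {"commands": [-0.02, 0.0003, 0.001, 0, 0, 0, 0, -0.045, 0.0005, 0.001, 0, 0, 0, 0, -0.07, 0.0005, 0.001, 0, 0, 0, 0, -0.09, 0.0005, 0.001, 0, 0, 0, 0, -0.1, 0.0005, 0.001, 0, 0, 0, 0, -0.1, 0.0005, 0.001, 0, 0, 0, 0, -0.1, 0.0005, 0.001, 0, 0, 0, 0]}}

```text
time: 10.95
tool_pos: [0.4644, 0.2615, 0.0711]
ee_rot: [3.142, -0.0, -2.651]
wrist_force: [0.6, -0.3, -2.5]
width: 0.0179
finger_force: 30.0
```

```bash
python3 -c "
from plan import *
plan([[tcp(L0,.49,.051,.009)]])"
```

```text
now 10.95 [0.4644 0.2615 0.0711] [ 3.1416e+00 -4.0000e-04 -2.6509e+00] w 0.0179 ff 30.0 F [ 0.6 -0.3 -2.5]
  [-0.0409,-0.0001,0.0008,0,0,0.0,0.0]
  --
```

No contact so far; finish the insertion and lift slowly.

Emit:
{"fn": "servo_tool", "kwargs": {"commands": [-0.012, 0, 0.0005, 0, 0, 0, 0, -0.026, 0, 0.0005, 0, 0, 0, 0, -0.037, 0, 0.0005, 0, 0, 0, 0, -0.041, 0, 0.0005, 0, 0, 0, 0, -0.041, 0, 0.0005, 0, 0, 0, 0, -0.041, 0, 0.0005, 0, 0, 0, 0]}}

```text
time: 11.7
tool_pos: [0.5008, 0.2809, 0.0704]
ee_rot: [3.142, -0.0, -2.651]
wrist_force: [0.4, -0.7, -2.3]
width: 0.018
finger_force: 30.0
```

Emit:
{"fn": "servo_tool", "kwargs": {"commands": [0, 0, -0.004, 0, 0, 0, 0, 0, 0, -0.008, 0, 0, 0, 0, 0, 0, -0.012, 0, 0, 0, 0, 0, 0, -0.017, 0, 0, 0, 0, 0, 0, -0.024, 0, 0, 0, 0, 0, 0, -0.033, 0, 0, 0, 0, 0, 0, -0.043, 0, 0, 0, 0, 0, 0, -0.05, 0, 0, 0, 0, 0, 0, -0.05, 0, 0, 0, 0, 0, 0, -0.05, 0, 0, 0, 0]}}

```text
time: 12.95
tool_pos: [0.5009, 0.281, 0.1202]
ee_rot: [3.141, -0.001, -2.651]
wrist_force: [-1.3, -1.0, -2.5]
width: 0.0178
finger_force: 30.0
```

```bash
cat > pl.py <<'E'
from h import *
def plate(z0,q0):
    V=[]
    for n in("top","scene"):
        p=snapshot(n);r=spotter.trace("plate_a",p)
        if r: print(n,round(r[0]["conf"],2),r[0]["box"]);V.append((p,r[0]["region"]))
        # film
    for lab,v in [("t",V[:1]),("s",V[1:]),("b",V)]:
        if v: q,i=fit(v,PLA,q0,z0);print(lab,np.round(q,4),round(i,3))
    return V
E
python3 - <<'E'
from plan import *
from pl import *
o=robot.get_obs();bz=o["tool_pos"][2]-.0193;w=o["ee_rot"][2]-np.pi
q=np.array(o["tool_pos"][:2])+.08*np.array([np.cos(w),np.sin(w)]);print("blade",q,bz,w)
plan([[tcp(C1,-.647,.10,.0)]])
V=plate(bz+.003,(*q,.0))
E
```

```text
blade [0.5714218  0.31866697] 0.1008981543016386 -5.792487108380705
now 12.95 [0.5009 0.281  0.1202] [ 3.1415e+00 -5.0000e-04 -2.6509e+00] w 0.0178 ff 30.0 F [-1.3 -1.  -2.5]
  [0.1641,-0.4160,0.0009,0,0,65.2,0.0]
  --
top 0.78 [93.3, 193.9, 40.2, 17.3]
scene 0.71 [406.3, 188.0, 43.0, 24.3]
t [ 0.5874  0.3221 -0.0271] 0.297
s [0.5775 0.3206 0.0338] 0.946
b [0.5787 0.3205 0.0124] 0.62
```

```bash
cat >> plan.py <<'E'
def glide(a,b,n=20,per=10):
    "smooth path a->b (x,y,z,yaw,g) in n rows, split over calls"
    a,b=np.array(a),np.array(b);s=np.arange(1,n+1)/n;s=np.clip(s*1.1,0,1);s=s*s*(3-2*s)
    P=[a+(b-a)*k for k in s];P=[(*p[:4],b[4]) for p in P]
    return [P[i:i+per] for i in range(0,n,per)]
E
python3 -c "
from plan import *
o=robot.get_obs();p=o['tool_pos'];y=o['ee_rot'][2]
b=list(tcp(C1,-.647,.115,.0065));b[3]-=2*np.pi if b[3]-y>np.pi else 0
plan(glide((*p,y,0),b,20))"
```

```text
now 13.15 [0.5008 0.2809 0.12  ] [ 3.1415e+00 -9.0000e-04 -2.6509e+00] w 0.018 ff 30.0 F [ 0.6  0.7 -2.7]
  [0.0015,-0.0036,-0.0001,0,0,0.6,0.0]
  [0.0056,-0.0138,-0.0005,0,0,2.2,0.0]
  [0.0121,-0.0298,-0.0010,0,0,4.7,0.0]
  [0.0207,-0.0508,-0.0018,0,0,8.1,0.0]
  [0.0309,-0.0760,-0.0027,0,0,12.1,0.0]
  [0.0425,-0.1045,-0.0036,0,0,16.6,0.0]
  [0.0551,-0.1356,-0.0047,0,0,21.5,0.0]
  [0.0684,-0.1683,-0.0059,0,0,26.8,0.0]
  [0.0821,-0.2020,-0.0070,0,0,32.1,0.0]
  [0.0958,-0.2357,-0.0082,0,0,37.5,0.0]
  --
  [-0.0094,-0.0344,-0.0012,0,0,5.2,0.0]
  [-0.0184,-0.0671,-0.0023,0,0,10.2,0.0]
  [-0.0267,-0.0973,-0.0033,0,0,14.8,0.0]
  [-0.0341,-0.1242,-0.0042,0,0,18.9,0.0]
  [-0.0404,-0.1469,-0.0050,0,0,22.4,0.0]
  [-0.0452,-0.1646,-0.0055,0,0,25.1,0.0]
  [-0.0485,-0.1764,-0.0059,0,0,26.9,0.0]
  [-0.0498,-0.1814,-0.0061,0,0,27.7,0.0]
  [-0.0499,-0.1816,-0.0061,0,0,27.7,0.0]
  [-0.0499,-0.1816,-0.0061,0,0,27.7,0.0]
  --
```

Emit:
{"fn": "servo_tool", "kwargs": {"commands": [0.0015, -0.0036, 0, 0, 0, 0.6, 0, 0.0056, -0.0138, -0.0005, 0, 0, 2.2, 0, 0.0121, -0.0298, -0.001, 0, 0, 4.7, 0, 0.0207, -0.0508, -0.002, 0, 0, 8.1, 0, 0.031, -0.076, -0.0027, 0, 0, 12.1, 0, 0.0425, -0.1045, -0.0036, 0, 0, 16.6, 0, 0.055, -0.1356, -0.0047, 0, 0, 21.5, 0, 0.0684, -0.1683, -0.006, 0, 0, 26.8, 0, 0.082, -0.202, -0.007, 0, 0, 32.1, 0, 0.0958, -0.2357, -0.0082, 0, 0, 37.5, 0]}}

```text
time: 14.4
tool_pos: [0.5274, 0.0257, 0.129]
ee_rot: [-3.141, 0.001, 2.972]
wrist_force: [0.1, -0.4, -2.7]
width: 0.018
finger_force: 30.0
```

Emit:
{"fn": "servo_tool", "kwargs": {"commands": [-0.0094, -0.0344, -0.0012, 0, 0, 5.2, 0, -0.0184, -0.0671, -0.0023, 0, 0, 10.2, 0, -0.0267, -0.0973, -0.0033, 0, 0, 14.8, 0, -0.0341, -0.1242, -0.0042, 0, 0, 18.9, 0, -0.0404, -0.147, -0.005, 0, 0, 22.4, 0, -0.0452, -0.1646, -0.0055, 0, 0, 25.1, 0, -0.0485, -0.1764, -0.006, 0, 0, 26.9, 0, -0.05, -0.1815, -0.006, 0, 0, 27.7, 0, -0.05, -0.1815, -0.006, 0, 0, 27.7, 0, -0.05, -0.1815, -0.006, 0, 0, 27.7, 0]}}

```text
time: 15.65
tool_pos: [0.5474, -0.1584, 0.1346]
ee_rot: [3.141, -0.0, 2.495]
wrist_force: [0.2, 0.2, -3.1]
width: 0.018
finger_force: 30.0
```

```bash
python3 - <<'E'
from plan import *
from pl import *
o=robot.get_obs();bz=o["tool_pos"][2]-.0193;w=o["ee_rot"][2]-np.pi
q=np.array(o["tool_pos"][:2])+.0865*np.array([np.cos(w),np.sin(w)]);print("plate exp",q,bz,w)
plan([[tcp(C1,-.647,.115,.0065)],[tcp(C1,-.647,.037,.0065)]])
V=plate(bz+.003,(*q,-1.137))
p=V[1][0];b=cv2.resize(p["img"][130:270,100:300],None,fx=4,fy=4);cv2.imwrite("pics/c.png",b)
E
```

```text
plate exp [ 0.61643216 -0.21052739] 0.11533024276713265 -0.6461672804465555
now 15.65 [ 0.5474 -0.1584  0.1346] [ 3.1412e+00 -4.0000e-04  2.4954e+00] w 0.018 ff 30.0 F [ 0.2  0.2 -3.1]
  [-0.0002,-0.0010,0.0003,0,0,0.0,0.0]
  --
  [-0.0000,0.0000,0.0780,0,0,0.0,0.0]
  --
scene 0.73 [195.9, 189.1, 45.3, 28.1]
t [ 0.6145 -0.2125 -1.0934] 0.895
b [ 0.6145 -0.2125 -1.0934] 0.895Traceback (most recent call last):
  File "<stdin>", line 7, in <module>
IndexError: list index out of range
```

Emit:
{"fn": "servo_tool", "kwargs": {"commands": [0, -0.0005, 0.01, 0, 0, 0, 0, 0, -0.001, 0.025, 0, 0, 0, 0, 0, -0.001, 0.042, 0, 0, 0, 0, 0, -0.001, 0.055, 0, 0, 0, 0, 0, -0.001, 0.063, 0, 0, 0, 0, 0, -0.001, 0.067, 0, 0, 0, 0, 0, -0.001, 0.07, 0, 0, 0, 0, 0, -0.001, 0.073, 0, 0, 0, 0, 0, -0.001, 0.076, 0, 0, 0, 0, 0, -0.001, 0.078, 0, 0, 0, 0]}}

```text
time: 17.1
tool_pos: [0.547, -0.1601, 0.0569]
ee_rot: [3.141, 0.001, 2.494]
wrist_force: [-0.8, -0.1, -1.1]
width: 0.0177
finger_force: 30.0
```

```bash
python3 - <<'E'
from plan import *
from pl import *
plan([[tcp(C1,-.647,.037,.0065)],[tcp(C1,-.647,.037,.16)]])
p=snapshot("scene");r=spotter.trace("plate_a",p)
for k in r[:2]: print(k["conf"],k["box"])
q,i=fit([(p,r[0]["region"])],PLA,(.616,-.2115,-1.09),.048);print(q,i)
cv2.imwrite("pics/c.png",cv2.resize(p["img"][130:270,100:300],None,fx=4,fy=4))
E
```

```text
now 17.1 [ 0.547  -0.1601  0.0569] [3.1413e+00 8.0000e-04 2.4944e+00] w 0.0177 ff 30.0 F [-0.8 -0.1 -1.1]
  [0.0005,0.0006,0.0006,0,0,-0.0,0.0]
  --
  [0.1535,-0.0001,0.0000,0,0,-0.0,0.0]
  --
0.58 [199.6, 209.2, 38.8, 29.2]
[ 0.61580085 -0.2131661  -1.12858402] 0.956298600311042
```

View pics/c.png

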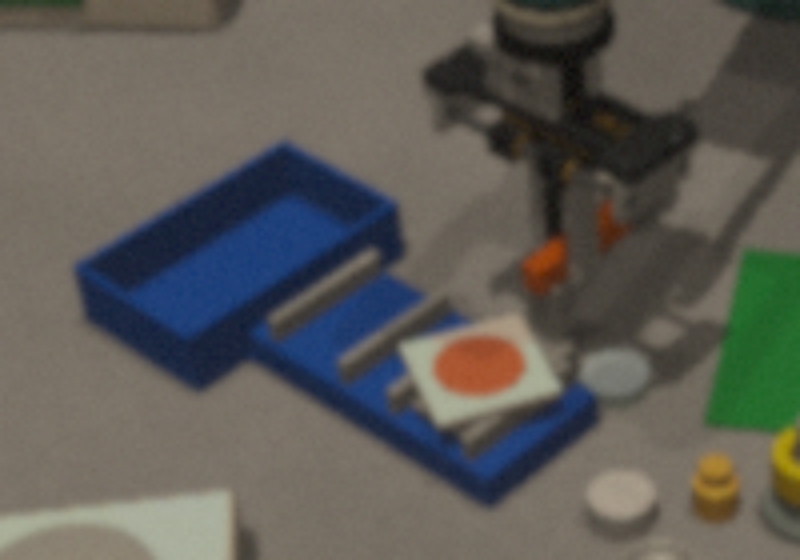

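Emit:
{"fn": "servo_tool", "kwargs": {"commands": [0.01, 0, 0, 0, 0, 0, 0, 0.03, 0, 0, 0, 0, 0, 0, 0.055, 0, 0, 0, 0, 0, 0, 0.08, 0, 0, 0, 0, 0, 0, 0.11, 0, 0, 0, 0, 0, 0, 0.135, 0, 0, 0, 0, 0, 0, 0.15, 0, 0, 0, 0, 0, 0, 0.15, 0, -0.03, 0, 0, 0, 0, 0.15, 0, -0.06, 0, 0, 0, 0, 0.15, 0, -0.06, 0, 0, 0, 0]}}

```text
time: 18.45
tool_pos: [0.4291, -0.0701, 0.1194]
ee_rot: [3.139, 0.006, 2.494]
wrist_force: [0.5, 0.6, -2.8]
width: 0.018
finger_force: 30.0
```

```bash
python3 - <<'E'
from plan import *
from pl import *
M=(.543,-.0125)
o=robot.get_obs();p=o['tool_pos'];y=o['ee_rot'][2]
plan(glide((*p,y,0),(*tcp(M,-.07,.09)[:4],0),10)+[[tcp(M,-.07,.0045)]])
V=plate(.048,(.616,-.2115,-1.1))
cv2.imwrite("pics/c2.png",cv2.resize(V[-1][0]["img"][130:270,100:300],None,fx=4,fy=4))
E
```

```text
now 18.45 [ 0.4291 -0.0701  0.1194] [3.1392 0.0063 2.4944] w 0.018 ff 30.0 F [ 0.5  0.6 -2.8]
  [0.0004,0.0024,0.0003,0,0,-1.1,0.0]
  [0.0014,0.0088,0.0013,0,0,-4.1,0.0]
  [0.0028,0.0181,0.0026,0,0,-8.4,0.0]
  [0.0045,0.0291,0.0042,0,0,-13.6,0.0]
  [0.0063,0.0408,0.0058,0,0,-19.0,0.0]
  [0.0080,0.0519,0.0074,0,0,-24.2,0.0]
  [0.0095,0.0614,0.0088,0,0,-28.6,0.0]
  [0.0105,0.0682,0.0097,0,0,-31.8,0.0]
  [0.0109,0.0710,0.0101,0,0,-33.1,0.0]
  [0.0109,0.0710,0.0101,0,0,-33.1,0.0]
  --
  [0.0000,-0.0000,0.0855,0,0,0.0,0.0]
  --
top 0.69 [322.0, 179.2, 45.1, 41.8]
scene 0.7 [199.9, 208.9, 41.8, 28.7]
t [ 0.618  -0.2121 -1.1374] 0.951
s [ 0.6163 -0.2142 -1.1319] 0.877
b [ 0.6176 -0.2114 -1.158 ] 0.911
```

Emit:
{"fn": "servo_tool", "kwargs": {"commands": [0.0004, 0.0024, 0, 0, 0, -1.1, 0, 0.0014, 0.0088, 0.001, 0, 0, -4.1, 0, 0.0028, 0.018, 0.0026, 0, 0, -8.4, 0, 0.0045, 0.029, 0.0042, 0, 0, -13.6, 0, 0.0063, 0.041, 0.0058, 0, 0, -19, 0, 0.008, 0.052, 0.0074, 0, 0, -24.2, 0, 0.0095, 0.0614, 0.0088, 0, 0, -28.6, 0, 0.0105, 0.068, 0.0097, 0, 0, -31.8, 0, 0.011, 0.071, 0.01, 0, 0, -33.1, 0, 0.011, 0.071, 0.01, 0, 0, -33.1, 0]}}

```text
time: 19.9
tool_pos: [0.4609, -0.0062, 0.1062]
ee_rot: [3.142, -0.001, 3.072]
wrist_force: [-0.1, 0.6, -1.3]
width: 0.0179
finger_force: 30.0
```

```bash
python3 - <<'E'
from plan import *
from h import *
plan([[tcp((.543,-.0125),-.07,.004)]])
for n in("top","scene"):
    p=snapshot(n);look("roll tin weight stopper jar spindle petri beaker".split(),p)
E
```

```text
now 19.9 [ 0.4609 -0.0062  0.1062] [ 3.1416e+00 -1.0000e-03  3.0721e+00] w 0.0179 ff 30.0 F [-0.1  0.6 -1.3]
  [-0.0023,-0.0006,0.0829,0,0,0.0,0.0]
  --
tin 0.66 [295.5, 161.7, 17.7, 21.7] c 303.5 172.1 A 267
weight 0.46 [273.4, 168.0, 15.1, 13.4] c 280.4 176.3 A 123
stopper 0.51 [232.4, 170.0, 12.5, 11.6] c 236.4 176.0 A 131
stopper 0.19 [245.6, 206.5, 40.2, 75.3] c 269.9 233.7 A 270
jar 0.67 [89.7, 164.5, 106.1, 88.0] c 142.1 207.6 A 5004
spindle 0.58 [247.1, 165.8, 20.9, 22.1] c 258.3 176.8 A 184
spindle 0.5 [246.4, 207.4, 38.4, 75.5] c 270.2 232.2 A 205
petri 0.88 [302.3, 210.2, 18.9, 18.0] c 309.7 220.4 A 281
beaker 0.85 [213.9, 103.2, 25.7, 39.2] c 226.0 123.7 A 748
roll 0.71 [293.6, 233.7, 19.5, 23.0] c 303.0 247.9 A 278
tin 0.66 [243.1, 247.6, 20.0, 20.2] c 254.6 256.3 A 266
tin 0.48 [258.8, 264.6, 16.7, 52.3] c 264.6 284.9 A 502
weight 0.75 [274.3, 243.3, 10.4, 18.6] c 278.6 251.8 A 201
stopper 0.62 [287.6, 232.6, 24.4, 36.3] c 301.4 253.8 A 299
stopper 0.49 [316.5, 247.5, 12.9, 16.2] c 322.9 254.5 A 177
jar 0.54 [361.4, 200.0, 97.5, 66.8] c 407.8 230.4 A 3240
spindle 0.52 [289.6, 233.8, 24.6, 33.5] c 301.1 253.6 A 275
petri 0.77 [246.2, 217.4, 15.3, 13.5] c 254.1 224.2 A 197
petri 0.32 [383.8, 233.9, 34.4, 62.2] c 402.8 267.1 A 1395
beaker 0.76 [321.0, 257.6, 26.6, 47.3] c 334.1 280.7 A 1006
beaker 0.3 [117.2, 167.0, 133.1, 87.9] c 177.5 208.4 A 4939
```

Emit:
{"fn": "servo_tool", "kwargs": {"commands": [-0.002, 0, 0.02, 0, 0, 0, 0, -0.002, 0, 0.045, 0, 0, 0, 0, -0.002, 0, 0.065, 0, 0, 0, 0, -0.002, 0, 0.076, 0, 0, 0, 0, -0.002, 0, 0.08, 0, 0, 0, 0, -0.002, 0, 0.082, 0, 0, 0, 0, -0.002, 0, 0.083, 0, 0, 0, 0, -0.002, 0, 0.083, 0, 0, 0, 0]}}

```text
time: 21.8
tool_pos: [0.4635, -0.0064, 0.0242]
ee_rot: [3.142, 0.001, 3.072]
wrist_force: [-0.4, -0.6, -1.2]
width: 0.0178
finger_force: 30.0
```

Emit:
{"fn": "servo_tool", "kwargs": {"commands": [0, 0, 0.001, 0, 0, 0, 0, 0, 0, 0.002, 0, 0, 0, 0, 0, 0, 0.002, 0, 0, 0, 0, 0, 0, 0.002, 0, 0, 0, 0.03, 0, 0, 0.002, 0, 0, 0, 0.04, 0, 0, 0.002, 0, 0, 0, 0.05, 0, 0, 0, 0, 0, 0, 0.05, 0, 0, -0.04, 0, 0, 0, 0.05, 0, 0, -0.1, 0, 0, 0, 0.05, 0, 0, -0.14, 0, 0, 0, 0.05]}}

```text
time: 23.05
tool_pos: [0.4639, -0.0065, 0.1667]
ee_rot: [-3.141, 0.003, 3.072]
wrist_force: [0.4, -0.6, 0.1]
width: 0.0499
finger_force: 0.0
```

```bash
python3 - <<'E'
from plan import *
from h import *
plan([])
T=snapshot("top");Sn=snapshot("scene")
def tr(n,p,near):
    best=None
    for r in spotter.trace(n,p):
        m=cv2.moments(r["region"].astype(np.uint8),True);c=np.array([m["m10"],m["m01"]])/max(m["m00"],1)
        if np.hypot(*(c-near))<12: return r["region"]
things={"tin":[cyl(22,0,22)],"weight":[cyl(15,0,24),cyl(11,24,38)],"stopper":[cyl(18,0,30,14)]}
g={"tin":((303.5,172),(254.6,256.3),.011),"weight":((280.4,176.3),(278.5,251.8),.02),"stopper":((236.4,176),(322.5,254.5),.015),"roll":((256.3,172.3),(303,247.9),.042)}
for n,(a,b,z) in g.items():
    q0=(*ray(T,a,z)[:2],0);V=[(p,m) for p,m in((T,tr(n,T,a)),(Sn,tr(n,Sn,b))) if m is not None]
    if n=="roll": parts,zz=[cyl(26,0,24)],.03
    else: parts,zz=things[n],0
    print(n,len(V),"ray",np.round(q0[:2],4),"rayS",np.round(ray(Sn,b,z)[:2],4))
    for v in [[x] for x in V]+([V] if len(V)==2 else []): q,i=fit(v,parts,q0,zz,False);print("   ",np.round(q,4),round(i,3))
# colour fits
for n,lo,hi,wt,ws,parts,zz,q0 in (("roll-y",(24,150,100),(35,255,255),(240,150,40,40),(285,225,40,40),[cyl(26,0,24)],.03,(.672,0)),):
    V=[(T,hsv(T,lo,hi,wt)),(Sn,hsv(Sn,lo,hi,ws))]
    q0=(*ray(T,(256.3,172.3),.042)[:2],0)
    for v in ([V[0]],[V[1]],V): q,i=fit(v,parts,q0,zz,False);print(n,np.round(q,4),round(i,3))
m=hsv(T,(5,150,90),(22,255,255),(240,235,35,60))
q,i=fit([(T,m)],HAN,(.543,-.0125,-.07),.003);print("handle",q,i)
cv2.imwrite("pics/e.png",np.hstack([cv2.resize(T["img"][150:300,220:320],None,fx=4,fy=4),cv2.resize(Sn["img"][150:300,240:340],None,fx=4,fy=4)]))
E
```

```text
now 23.05 [ 0.4639 -0.0065  0.1667] [-3.1414  0.0034  3.0721] w 0.0499 ff 0.0 F [ 0.4 -0.6  0.1]
tin 1 ray [ 0.6969 -0.1159] rayS [ 0.697  -0.1169]
    [ 0.6964 -0.1143] 0.939
weight 1 ray [ 0.6832 -0.0568] rayS [ 0.688  -0.0566]
    [ 0.6836 -0.0574] 0.793
stopper 2 ray [0.6861 0.0543] rayS [0.689  0.0548]
    [0.688  0.0565] 0.935
    [0.6831 0.056 ] 0.793
    [0.6879 0.0561] 0.855
roll 2 ray [0.6872 0.0029] rayS [0.6945 0.0047]
    [0.6886 0.0038] 0.78
    [0.688  0.0031] 0.588
    [0.6888 0.0038] 0.683
roll-y [0.6889 0.0051] 0.564
roll-y [0.6682 0.0038] 0.436
roll-y [0.686  0.0039] 0.494
handle [ 0.53556388 -0.00896081 -0.05764685] 0.33716056132677236
```

View pics/e.png

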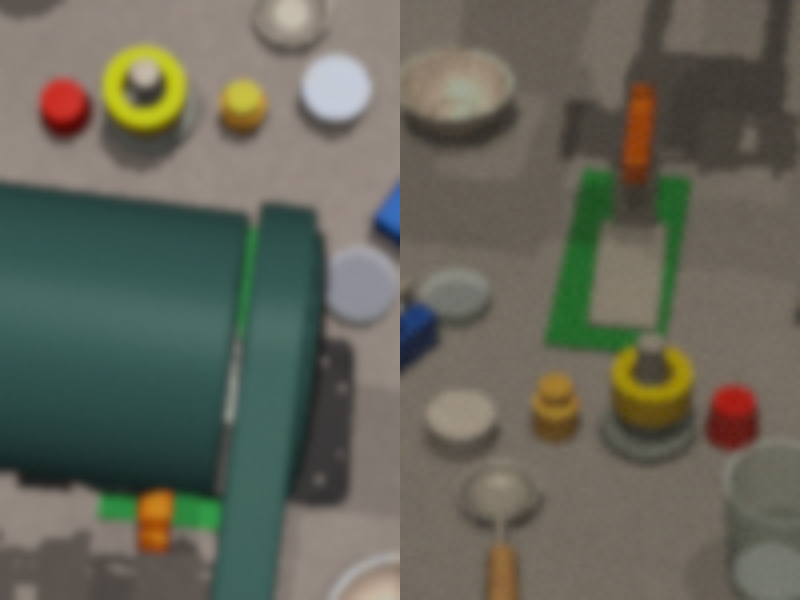

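```bash
cat > it.py <<'E'
from plan import *
from h import *
# name: hsv lo, hi, top window, scene window, parts, z0
IT={"roll":((23,120,80),(36,255,255),(225,140,60,60),(275,215,60,60),[cyl(26,0,24)],.03),
"stopper":((172,120,60),(180,255,255),(205,155,90,80),(290,220,90,60),[cyl(18,0,30,14)],0),
"weight":((15,90,60),(26,255,255),(262,150,50,80),(240,220,50,60),[cyl(15,0,24),cyl(11,24,38)],0)}
def find(n,T,Sn,q0):
    lo,hi,wt,ws,parts,zz=IT[n];V=[]
    for p,w in((T,wt),(Sn,ws)):
        m=hsv(p,lo,hi,w)
        if n=="stopper": m|=hsv(p,(0,150,60),(4,255,255),w)
        k,l,st,_=cv2.connectedComponentsWithStats(m.astype(np.uint8))
        if k>1:
            j=1+np.argmax(st[1:,4]);V.append((p,hull(l==j)));print(n,st[j].tolist())
    for v in [[x] for x in V]+[V]: q,i=fit(v,parts,q0,zz,False);print("   ",np.round(q,4),round(i,3))
    return q
def tin(T,Sn,q0):
    for p in(T,Sn):
        for r in spotter.trace("tin",p)[:3]:
            m=r["region"];
            if m.sum()<500: q,i=fit([(p,m)],[cyl(22,0,22)],q0,0,False);print("tin",r["conf"],np.round(q,4),round(i,3))
BC=np.array([.4735,-.398])
def slot(y): return BC+y*np.array([-.798,.603])
E
python3 - <<'E'
from it import *
T=snapshot("top");Sn=snapshot("scene")
find("roll",T,Sn,(.687,.004,0));find("stopper",T,Sn,(.687,.056,0));find("weight",T,Sn,(.684,-.057,0));tin(T,Sn,(.6965,-.1145,0))
print("ring", ray(T,(256.25,171.6),.054), ray(Sn,(302.8,244.2),.054), "post top", ray(T,(256.2,168.3),.08),ray(Sn,(302.5,235.5),.08))
o=robot.get_obs()
plan([[(.689,.004,.15,np.pi/2,.08)],[(.689,.004,.011,np.pi/2,.08)]])
E
```

```text
roll [246, 162, 21, 21, 281]
roll [293, 237, 21, 17, 198]
    [0.6876 0.0038] 0.916
    [0.679  0.0043] 0.743
    [0.6865 0.0039] 0.818
stopper [230, 170, 12, 14, 125]
stopper [317, 247, 12, 15, 147]
    [0.6881 0.0588] 0.745
    [0.6827 0.0565] 0.767
    [0.686 0.056] 0.751
weight [275, 170, 12, 14, 94]
weight [273, 243, 12, 18, 179]
    [ 0.686  -0.0566] 0.939
    [ 0.6829 -0.0572] 0.955
    [ 0.6851 -0.0567] 0.909
tin 0.71 [ 0.6977 -0.1157] 0.94
tin 0.44 [ 0.6965 -0.1145] 0.0
ring [0.68523308 0.00241651 0.054     ] [0.69368924 0.00387396 0.054     ] post top [0.68525374 0.00133578 0.08      ] [0.69003761 0.00239797 0.08      ]
now 23.75 [ 0.4629 -0.0064  0.1632] [ 3.1415e+00 -9.0000e-04  3.0721e+00] w 0.0504 ff 0.0 F [-0.2 -1.   0.1]
  [-0.2248,0.0260,0.0132,0,0,86.0,0.08]
  --
  [0.0000,0.0000,0.1390,0,0,0.0,0.08]
  --
```

Emit:
{"fn": "servo_tool", "kwargs": {"commands": [-0.225, 0.024, 0, 0, 0, 86, 0.08, -0.225, 0.024, 0, 0, 0, 86, 0.08, -0.225, 0.024, 0, 0, 0, 86, 0.08, -0.225, 0.024, 0, 0, 0, 86, 0.08, -0.225, 0.024, 0, 0, 0, 86, 0.08, -0.225, 0.024, 0, 0, 0, 86, 0.08, -0.225, 0.024, 0, 0, 0, 86, 0.08, -0.225, 0.024, 0, 0, 0, 86, 0.08, -0.225, 0.024, 0, 0, 0, 86, 0.08, -0.225, 0.024, 0, 0, 0, 86, 0.08]}}

```text
time: 25.0
tool_pos: [0.6892, 0.0019, 0.1635]
ee_rot: [-3.141, -0.0, 1.574]
wrist_force: [0.4, -0.7, -0.3]
width: 0.0802
finger_force: 0.0
```

```bash
python3 -c "
from it import *
plan([[(.687,.0035,.011,np.pi/2,.08)]])"
```

```text
now 25.0 [0.6892 0.0019 0.1635] [-3.1413e+00 -1.0000e-04  1.5737e+00] w 0.0802 ff 0.0 F [ 0.4 -0.7 -0.3]
  [0.0016,-0.0022,0.1525,0,0,0.2,0.08]
  --
```

Emit:
{"fn": "servo_tool", "kwargs": {"commands": [0.0015, -0.002, 0.04, 0, 0, 0, 0.08, 0.0015, -0.002, 0.09, 0, 0, 0, 0.08, 0.0015, -0.002, 0.13, 0, 0, 0, 0.08, 0.0015, -0.002, 0.152, 0, 0, 0, 0.08, 0.0015, -0.002, 0.152, 0, 0, 0, 0.08, 0.0015, -0.002, 0.152, 0, 0, 0, 0.045, 0.0015, -0.002, 0.152, 0, 0, 0, 0.045, 0.0015, -0.002, 0.152, 0, 0, 0, 0.045, 0.0015, -0.002, 0.152, 0, 0, 0, 0.045, 0.0015, -0.002, 0.152, 0, 0, 0, 0.045]}}

```text
time: 26.25
tool_pos: [0.6881, 0.0033, 0.0132]
ee_rot: [3.139, 0.0, 1.571]
wrist_force: [-1.1, -0.1, 5.9]
width: 0.052
finger_force: 30.0
```

Emit:
{"fn": "servo_tool", "kwargs": {"commands": [0, 0, -0.01, 0, 0, 0, 0.04, 0, 0, -0.03, 0, 0, 0, 0.04, 0, 0, -0.06, 0, 0, 0, 0.04, 0, 0, -0.1, 0, 0, 0, 0.04, 0, 0, -0.12, 0, 0, 0, 0.04, 0, 0, -0.12, 0, 0, 0, 0.04]}}

```text
time: 27.0
tool_pos: [0.6886, 0.0033, 0.1345]
ee_rot: [3.137, 0.0, 1.571]
wrist_force: [-0.1, 0.3, -0.4]
width: 0.0518
finger_force: 30.0
```

```bash
python3 -c "
from it import *
o=robot.get_obs();p=o['tool_pos'];y=o['ee_rot'][2]
s=slot(-62)
plan([[(*s,.13,2.495,.04)],[(*s,-.011,2.495,.04)]])
find('roll',snapshot('scene'),snapshot('scene'),(.687,.004,0)) if 0 else None
"
```

```text
now 27.0 [0.6886 0.0033 0.1345] [3.1367e+00 3.0000e-04 1.5711e+00] w 0.0518 ff 30.0 F [-0.1  0.3 -0.4]
  [-37.8040,49.2481,0.0045,0,0,-52.9,0.04]
  --
  [-0.0000,-0.0000,0.1410,0,0,-0.0,0.04]
  --
```

```bash
python3 -c "
from it import *
s=slot(-.062)
plan([[(*s,.13,2.495,.04)],[(*s,-.011,2.495,.04)]])
"
```

```text
now 27.0 [0.6886 0.0033 0.1345] [3.1367e+00 3.0000e-04 1.5711e+00] w 0.0518 ff 30.0 F [-0.1  0.3 -0.4]
  [-0.4386,-0.1657,0.0045,0,0,-52.9,0.04]
  --
  [-0.0000,-0.0001,0.1410,0,0,-0.0,0.04]
  --
```

Emit:
{"fn": "servo_tool", "kwargs": {"commands": [-0.03, -0.012, 0, 0, 0, -4, 0.04, -0.085, -0.032, 0, 0, 0, -11, 0.04, -0.14, -0.053, 0, 0, 0, -18, 0.04, -0.2, -0.075, 0, 0, 0, -25, 0.04, -0.26, -0.098, 0, 0, 0, -32, 0.04, -0.32, -0.12, 0, 0, 0, -39, 0.04, -0.375, -0.141, 0, 0, 0, -46, 0.04, -0.42, -0.158, 0, 0, 0, -51, 0.04, -0.4386, -0.1657, 0, 0, 0, -53, 0.04, -0.4386, -0.1657, 0, 0, 0, -53, 0.04]}}

```text
time: 28.25
tool_pos: [0.5199, -0.4359, 0.1287]
ee_rot: [3.141, -0.005, 2.493]
wrist_force: [0.2, 0.4, 0.3]
width: 0.0518
finger_force: 30.0
```

Emit:
{"fn": "servo_tool", "kwargs": {"commands": [0, 0, 0.03, 0, 0, 0, 0.04, 0, 0, 0.07, 0, 0, 0, 0.04, 0, 0, 0.11, 0, 0, 0, 0.04, 0, 0, 0.138, 0, 0, 0, 0.04, 0, 0, 0.143, 0, 0, 0, 0.04, 0, 0, 0.143, 0, 0, 0, 0.04]}}

```text
time: 29.0
tool_pos: [0.5221, -0.4342, -0.0114]
ee_rot: [3.141, -0.001, 2.497]
wrist_force: [-0.3, -0.3, -1.1]
width: 0.052
finger_force: 30.0
```

```bash
python3 -c "
from it import *
plan([[(*slot(-.062),-.011,2.495,.04)]])
"
```

```text
now 29.0 [ 0.5221 -0.4342 -0.0114] [ 3.1411e+00 -8.0000e-04  2.4969e+00] w 0.052 ff 30.0 F [-0.3 -0.3 -1.1]
  [-0.0015,-0.0004,-0.0004,0,0,0.1,0.04]
  --
```

Emit:
{"fn": "servo_tool", "kwargs": {"commands": [0, 0, 0.001, 0, 0, 0, 0.064, 0, 0, 0.001, 0, 0, 0, 0.064, 0, 0, 0.001, 0, 0, 0, 0.064, 0, 0, -0.05, 0, 0, 0, 0.064, 0, 0, -0.11, 0, 0, 0, 0.064, 0, 0, -0.15, 0, 0, 0, 0.064, 0, 0, -0.15, 0, 0, 0, 0.064]}}

```text
time: 29.88
tool_pos: [0.5236, -0.4373, 0.1449]
ee_rot: [-3.14, 0.011, 2.496]
wrist_force: [0.5, 0.7, -0.0]
width: 0.0638
finger_force: 0.0
```

```bash
python3 - <<'E'
from it import *
T=snapshot("top");Sn=snapshot("scene")
q=find("stopper",T,Sn,(.687,.056,0));find("weight",T,Sn,(.684,-.057,0));tin(T,Sn,(.6965,-.1145,0))
plan([[(.6965,-.115,.12,np.pi/2,.064)]])
for p,n in((T,"t"),(Sn,"s")):
    m=hsv(p,(23,120,80),(36,255,255));ys,xs=np.nonzero(m);print("yellow",n,m.sum(),xs.mean(),ys.mean(),ray(p,(xs.mean(),ys.mean()),.025))
E
```

```text
stopper [230, 170, 12, 14, 125]
stopper [317, 247, 12, 15, 146]
    [0.6881 0.0588] 0.745
    [0.6814 0.0548] 0.759
    [0.686  0.0562] 0.747
weight [275, 170, 12, 14, 95]
weight [273, 243, 12, 18, 177]
    [ 0.6856 -0.0566] 0.947
    [ 0.6826 -0.0572] 0.955
    [ 0.6845 -0.0569] 0.914
tin 0.8 [ 0.6971 -0.115 ] 0.919
tin 0.54 [ 0.6965 -0.1145] 0.0
tin 0.82 [ 0.6966 -0.1161] 0.913
now 30.07 [ 0.5207 -0.4344  0.1358] [ 3.1409 -0.0046  2.496 ] w 0.0641 ff 0.0 F [ 0.2  0.9 -0.2]
  [0.0517,0.3609,0.0158,0,0,53.0,0.064]
  --
yellow t 366 390.7158469945355 224.6639344262295 [ 0.55700546 -0.32596538  0.025     ]
yellow s 78 179.0897435897436 224.25641025641025 [ 0.59775371 -0.32473054  0.025     ]
```

```bash
python3 -c "
from it import *
p=snapshot('top');r=spotter.trace('spoon',p)
for k in r[:2]:
    ys,xs=np.nonzero(k['region']);print(k['conf'],k['box'],[np.round(ray(p,(x,y),.005)[:2],3).tolist() for x,y in((xs[ys==ys.max()].mean(),ys.max()),(xs.min(),ys.max()-5),(xs.max(),ys.max()-5))])
plan([[(.697,-.1155,.09,.97,.058)],[(.697,-.1155,-.016,.97,.058)]])"
```

```text
0.96 [280.1, 107.5, 20.0, 57.1] [[0.734, -0.089], [0.747, -0.067], [0.747, -0.114]]
now 30.18 [ 0.5207 -0.4344  0.1357] [ 3.1409 -0.0048  2.496 ] w 0.064 ff 0.0 F [-0.5  0.   0.4]
  [0.0511,0.3607,0.0457,0,0,87.4,0.058]
  --
  [0.0000,0.0000,0.1060,0,0,0.0,0.058]
  --
```

Emit:
{"fn": "servo_tool", "kwargs": {"commands": [0.0511, 0.3607, 0, 0, 0, 87.4, 0.058, 0.0511, 0.3607, 0, 0, 0, 87.4, 0.058, 0.0511, 0.3607, 0, 0, 0, 87.4, 0.058, 0.0511, 0.3607, 0, 0, 0, 87.4, 0.058, 0.0511, 0.3607, 0, 0, 0, 87.4, 0.058, 0.0511, 0.3607, 0, 0, 0, 87.4, 0.058, 0.0511, 0.3607, 0, 0, 0, 87.4, 0.058, 0.0511, 0.3607, 0, 0, 0, 87.4, 0.058, 0.0511, 0.3607, 0, 0, 0, 87.4, 0.058, 0.0511, 0.3607, 0, 0, 0, 87.4, 0.058]}}

```text
time: 31.42
tool_pos: [0.6972, -0.1161, 0.1369]
ee_rot: [-3.139, 0.001, 0.971]
wrist_force: [0.6, 0.8, 0.9]
width: 0.0577
finger_force: 0.0
```

```bash
python3 -c "
from it import *
plan([[(.697,-.1155,-.016,.97,.058)]])
print(robot.get_obs()['joint_positions'])
Sn=snapshot('scene')
for r in spotter.trace('tin',Sn)[:2]:
    q,i=fit([(Sn,r['region'])],[cyl(22,0,22)],(.697,-.1155,0),0,False);print(r['conf'],q,i)"
```

```text
now 31.43 [ 0.6972 -0.1161  0.1369] [-3.1389e+00  9.0000e-04  9.7130e-01] w 0.0577 ff 0.0 F [0.6 0.8 0.9]
  [0.0004,-0.0006,0.1529,0,0,0.1,0.058]
  --
[-2.45250052e-01  4.56135602e-01  1.00401858e+00  8.28494938e-05
  1.68426785e+00  3.54209509e-01]
0.77 [ 0.69573386 -0.11662555] 0.8995769316410599
```

Emit:
{"fn": "servo_tool", "kwargs": {"commands": [0, 0, 0.05, 0, 0, 0, 0.058, 0, 0, 0.1, 0, 0, 0, 0.058, 0, 0, 0.135, 0, 0, 0, 0.058, 0, 0, 0.148, 0, 0, 0, 0.058, 0, 0, 0.151, 0, 0, 0, 0.058, 0, 0, 0.151, 0, 0, 0, 0.035, 0, 0, 0.151, 0, 0, 0, 0.035, 0, 0, 0.151, 0, 0, 0, 0.035, 0, 0, 0.151, 0, 0, 0, 0.035]}}

```text
time: 32.65
tool_pos: [0.6994, -0.1167, -0.0099]
ee_rot: [3.138, -0.002, 0.971]
wrist_force: [-0.2, 0.5, 5.3]
width: 0.0431
finger_force: 30.0
```

Emit:
{"fn": "servo_tool", "kwargs": {"commands": [0, 0, -0.02, 0, 0, 0, 0.035, 0, 0, -0.06, 0, 0, 0, 0.035, 0, 0, -0.11, 0, 0, 0, 0.035, 0, 0, -0.15, 0, 0, 0, 0.035, 0, 0, -0.15, 0, 0, 0, 0.035]}}

```text
time: 33.28
tool_pos: [0.7004, -0.117, 0.1442]
ee_rot: [3.132, -0.004, 0.971]
wrist_force: [-0.0, -0.4, -0.9]
width: 0.0429
finger_force: 30.0
```

```bash
python3 - <<'E'
from it import *
plan([[(*slot(-.010),.13,2.495,.035)],[(*slot(-.010),-.009,2.495,.035)]])
p=snapshot("scene");P=robot.get_obs()["tool_pos"]
for r in spotter.trace("tin",p)[:2]:
    for zz in(.13,.14,.15): q,i=fit([(p,r["region"])],[cyl(22,0,22)],(P[0],P[1],0),zz,False);print(r["conf"],zz,q,i)
E
```

```text
now 33.27 [ 0.7004 -0.117   0.1442] [ 3.1318 -0.0037  0.9707] w 0.0429 ff 30.0 F [-0.  -0.4 -0.9]
  [-0.3605,-0.0186,0.0142,0,0,-87.3,0.035]
  --
  [-0.0000,0.0000,0.1390,0,0,-0.0,0.035]
  --
0.68 0.13 [ 0.67252643 -0.12071384] 0.762543164736949
0.68 0.14 [ 0.68410294 -0.11949762] 0.755667001003009
0.68 0.15 [ 0.69631727 -0.11881543] 0.745279307631786
0.43 0.13 [ 0.69884785 -0.11660702] 0.0
0.43 0.14 [ 0.69884785 -0.11660702] 0.0
0.43 0.15 [ 0.69884785 -0.11660702] 0.0
```

Emit:
{"fn": "servo_tool", "kwargs": {"commands": [-0.03, -0.002, 0, 0, 0, -5, 0.035, -0.08, -0.004, 0, 0, 0, -15, 0.035, -0.13, -0.006, 0, 0, 0, -25, 0.035, -0.18, -0.009, 0, 0, 0, -35, 0.035, -0.23, -0.011, 0, 0, 0, -45, 0.035, -0.28, -0.014, 0, 0, 0, -55, 0.035, -0.32, -0.016, 0, 0, 0, -65, 0.035, -0.345, -0.018, 0, 0, 0, -75, 0.035, -0.3605, -0.0186, 0, 0, 0, -84, 0.035, -0.3605, -0.0186, 0, 0, 0, -87.3, 0.035]}}

```text
time: 34.62
tool_pos: [0.4766, -0.4033, 0.134]
ee_rot: [3.141, -0.006, 2.495]
wrist_force: [-0.1, -0.0, 0.0]
width: 0.0428
finger_force: 30.0
```

```bash
python3 - <<'E'
from it import *
plan([[(*slot(-.010),-.003,2.495,.035)]])
T=snapshot("top")
m=hsv(T,(23,120,80),(36,255,255),(330,170,150,150));k,l,st,c=cv2.connectedComponentsWithStats(m.astype(np.uint8));j=1+np.argmax(st[1:,4])
print(st[j]);q,i=fit([(T,hull(l==j))],[cyl(26,0,24)],(*slot(-.062),0),.005,False);print("roll",q,i,"want",slot(-.062))
E
```

```text
now 34.62 [ 0.4766 -0.4033  0.134 ] [ 3.1409 -0.0063  2.4946] w 0.0428 ff 30.0 F [-0.1 -0.   0. ]
  [-0.0043,0.0024,0.1370,0,0,-0.0,0.035]
  --
[425 235  12  14  85]
roll [ 0.51795563 -0.41530277] 0.22507122507122507 want [ 0.522976 -0.435386]
```

Emit:
{"fn": "servo_tool", "kwargs": {"commands": [-0.001, 0.001, 0.04, 0, 0, 0, 0.035, -0.001, 0.001, 0.09, 0, 0, 0, 0.035, -0.001, 0.001, 0.125, 0, 0, 0, 0.035, -0.001, 0.001, 0.134, 0, 0, 0, 0.035, -0.001, 0.001, 0.136, 0, 0, 0, 0.035, -0.001, 0.001, 0.136, 0, 0, 0, 0.035, -0.001, 0.001, 0.136, 0, 0, 0, 0.056, -0.001, 0.001, 0.136, 0, 0, 0, 0.056, -0.001, 0.001, 0.08, 0, 0, 0, 0.056, -0.001, 0.001, 0, 0, 0, 0, 0.056]}}

```text
time: 35.92
tool_pos: [0.4796, -0.4025, 0.1205]
ee_rot: [3.141, -0.003, 2.494]
wrist_force: [1.1, -0.8, -0.0]
width: 0.0562
finger_force: 0.0
```

```bash
python3 - <<'E'
from it import *
T=snapshot("top");Sn=snapshot("scene")
q=find("stopper",T,Sn,(.686,.056,0));find("weight",T,Sn,(.684,-.057,0))
plan([[(.684,-.057,.12,np.pi/2,.05)]])
E
```

```text
stopper [230, 170, 12, 14, 125]
stopper [317, 247, 12, 15, 146]
    [0.6887 0.0575] 0.745
    [0.6809 0.0567] 0.765
    [0.6864 0.0557] 0.749
weight [275, 170, 12, 14, 95]
weight [273, 243, 12, 18, 178]
    [ 0.686  -0.0566] 0.939
    [ 0.6827 -0.0572] 0.952
    [ 0.6851 -0.0567] 0.908
now 36.02 [ 0.4842 -0.407   0.1312] [-3.1391  0.0184  2.4944] w 0.0558 ff 0.0 F [ 0.3 -1.3  1. ]
  [0.0516,0.3997,0.0112,0,0,52.9,0.05]
  --
```

Emit:
{"fn": "servo_tool", "kwargs": {"commands": [0.052, 0.4, 0, 0, 0, 53, 0.05, 0.052, 0.4, 0, 0, 0, 53, 0.05, 0.052, 0.4, 0, 0, 0, 53, 0.05, 0.052, 0.4, 0, 0, 0, 53, 0.05, 0.052, 0.4, 0, 0, 0, 53, 0.05, 0.052, 0.4, 0, 0, 0, 53, 0.05, 0.052, 0.4, 0, 0, 0, 53, 0.05, 0.052, 0.4, 0, 0, 0, 53, 0.05, 0.052, 0.4, 0, 0, 0, 53, 0.05]}}

```text
time: 37.15
tool_pos: [0.6798, -0.0533, 0.1201]
ee_rot: [-3.141, 0.001, 1.569]
wrist_force: [0.1, -0.6, -0.3]
width: 0.05
finger_force: 0.0
```

```bash
python3 - <<'E'
from it import *
T=snapshot("top");Sn=snapshot("scene")
find("weight",Sn,Sn,(.684,-.057,0))
plan([[(.685,-.057,-.012,np.pi/2,.05)]])
E
```

```text
weight [285, 175, 3, 6, 14]
weight [273, 243, 12, 18, 181]
    [ 0.684 -0.057] 0.0
    [ 0.6829 -0.0571] 0.952
    [ 0.6829 -0.0571] 0.476
now 37.25 [ 0.6796 -0.0542  0.1203] [3.1416e+00 4.0000e-04 1.5675e+00] w 0.0499 ff 0.0 F [-0.6 -0.3 -0.5]
  [-0.0027,0.0054,0.1323,0,0,-0.2,0.05]
  --
```

Emit:
{"fn": "servo_tool", "kwargs": {"commands": [-0.0027, 0.005, 0.05, 0, 0, 0, 0.05, -0.0027, 0.005, 0.1, 0, 0, 0, 0.05, -0.0027, 0.005, 0.125, 0, 0, 0, 0.05, -0.0027, 0.005, 0.132, 0, 0, 0, 0.05, -0.0027, 0.005, 0.132, 0, 0, 0, 0.025, -0.0027, 0.005, 0.132, 0, 0, 0, 0.02, -0.0027, 0.005, 0.132, 0, 0, 0, 0.02, -0.0027, 0.005, 0.132, 0, 0, 0, 0.02]}}

```text
time: 38.25
tool_pos: [0.6863, -0.056, -0.0095]
ee_rot: [3.138, 0.001, 1.569]
wrist_force: [-0.0, -0.8, 5.2]
width: 0.0287
finger_force: 30.0
```

Emit:
{"fn": "servo_tool", "kwargs": {"commands": [0, 0, -0.03, 0, 0, 0, 0.02, 0, 0, -0.08, 0, 0, 0, 0.02, 0, 0, -0.13, 0, 0, 0, 0.02, 0, 0, -0.145, 0, 0, 0, 0.02, 0, 0, -0.145, 0, 0, 0, 0.02]}}

```text
time: 38.88
tool_pos: [0.6853, -0.0553, 0.1333]
ee_rot: [3.14, -0.0, 1.57]
wrist_force: [0.1, 0.5, -1.3]
width: 0.0287
finger_force: 30.0
```

```bash
python3 - <<'E'
from it import *
plan([[(*slot(.072),.13,2.495,.02)]])
Sn=snapshot("scene");print(hsv(Sn,*IT["weight"][:2],(255,140,60,80)).sum(), hsv(Sn,*IT["weight"][:2],(265,235,30,30)).sum())
E
```

```text
now 38.88 [ 0.6853 -0.0553  0.1333] [ 3.1405 -0.      1.5695] w 0.0287 ff 30.0 F [ 0.1  0.5 -1.3]
  [-0.2996,-0.2689,0.0033,0,0,-53.0,0.02]
  --
91 0
```

Emit:
{"fn": "servo_tool", "kwargs": {"commands": [-0.03, -0.027, 0, 0, 0, -6, 0.02, -0.075, -0.067, 0, 0, 0, -14, 0.02, -0.12, -0.108, 0, 0, 0, -22, 0.02, -0.165, -0.148, 0, 0, 0, -30, 0.02, -0.21, -0.188, 0, 0, 0, -38, 0.02, -0.25, -0.224, 0, 0, 0, -45, 0.02, -0.285, -0.256, 0, 0, 0, -51, 0.02, -0.2996, -0.269, 0, 0, 0, -53, 0.02, -0.2996, -0.269, 0, 0, 0, -53, 0.02, -0.2996, -0.269, 0, 0, 0, -53, 0.02]}}

```text
time: 40.17
tool_pos: [0.4155, -0.3533, 0.1312]
ee_rot: [3.14, -0.003, 2.494]
wrist_force: [-0.4, -1.0, -0.6]
width: 0.029
finger_force: 30.0
```

```bash
python3 - <<'E'
from it import *
plan([[(*slot(.072),-.0025,2.495,.02)]])
E
```

```text
now 40.17 [ 0.4155 -0.3533  0.1312] [ 3.1402 -0.0034  2.4944] w 0.029 ff 30.0 F [-0.4 -1.  -0.6]
  [-0.0012,-0.0007,0.1337,0,0,-0.0,0.02]
  --
```

Emit:
{"fn": "servo_tool", "kwargs": {"commands": [-0.001, -0.0005, 0.04, 0, 0, 0, 0.02, -0.001, -0.0005, 0.09, 0, 0, 0, 0.02, -0.001, -0.0005, 0.122, 0, 0, 0, 0.02, -0.001, -0.0005, 0.132, 0, 0, 0, 0.02, -0.001, -0.0005, 0.134, 0, 0, 0, 0.02, -0.001, -0.0005, 0.134, 0, 0, 0, 0.02, -0.001, -0.0005, 0.134, 0, 0, 0, 0.045, -0.001, -0.0005, 0.134, 0, 0, 0, 0.045, -0.001, -0.0005, 0.08, 0, 0, 0, 0.045, -0.001, -0.0005, 0, 0, 0, 0, 0.045]}}

```text
time: 41.42
tool_pos: [0.4153, -0.355, 0.1161]
ee_rot: [3.141, -0.003, 2.494]
wrist_force: [0.4, -0.7, -0.4]
width: 0.045
finger_force: 0.0
```

```bash
python3 - <<'E'
from it import *
T=snapshot("top");Sn=snapshot("scene")
find("stopper",T,Sn,(.686,.056,0))
plan([[(.686,.057,.12,np.pi/2,.054)]])
E
```

```text
stopper [230, 170, 12, 14, 125]
stopper [317, 247, 12, 15, 146]
    [0.6887 0.0575] 0.745
    [0.6809 0.0567] 0.77
    [0.6864 0.0557] 0.752
now 41.52 [ 0.4199 -0.3597  0.1256] [-3.1387  0.0175  2.4942] w 0.0449 ff 0.0 F [ 1.3 -0.2  0.8]
  [0.0390,0.4929,0.0056,0,0,52.9,0.054]
  --
```

Emit:
{"fn": "servo_tool", "kwargs": {"commands": [0.039, 0.492, 0, 0, 0, 53, 0.054, 0.039, 0.492, 0, 0, 0, 53, 0.054, 0.039, 0.492, 0, 0, 0, 53, 0.054, 0.039, 0.492, 0, 0, 0, 53, 0.054, 0.039, 0.492, 0, 0, 0, 53, 0.054, 0.039, 0.492, 0, 0, 0, 53, 0.054, 0.039, 0.492, 0, 0, 0, 53, 0.054, 0.039, 0.492, 0, 0, 0, 53, 0.054, 0.039, 0.492, 0, 0, 0, 53, 0.054, 0.039, 0.492, 0, 0, 0, 53, 0.054]}}

```text
time: 42.78
tool_pos: [0.6816, 0.0609, 0.1149]
ee_rot: [-3.141, 0.001, 1.571]
wrist_force: [0.1, 0.1, -0.2]
width: 0.0542
finger_force: 0.0
```

```bash
python3 - <<'E'
from it import *
Sn=snapshot("scene")
find("stopper",Sn,Sn,(.686,.056,0))
p=snapshot("top");r=spotter.trace("beaker",p)
for k in r[:2]: q,i=fit([(p,k["region"])],[cyl(34,0,85)],(.775,.075,0),0,False);print("beaker",k["conf"],q,i)
plan([[(.686,.057,-.012,np.pi/2,.054)]])
E
```

```text
stopper [317, 247, 12, 15, 142]
    [0.6828 0.0547] 0.747
    [0.6828 0.0547] 0.747
now 42.92 [0.6811 0.0584 0.1158] [-3.1413e+00  7.0000e-04  1.5673e+00] w 0.054 ff 0.0 F [0.5 0.8 0.4]
  [-0.0014,0.0049,0.1278,0,0,-0.2,0.054]
  --
```

```bash
python3 - <<'E'
from h import *
t=np.load("pics/t.npz");s=np.load("pics/s.npz")
print(ray(t,(226.5,123.8),.042),ray(s,(334.1,280.7),.042))
E
```

```text
[0.81478422 0.07814163 0.042     ] [0.80172024 0.07730401 0.042     ]
```

Beaker is clear (edge x ≈ 0.77). Grasp the stopper.

Emit:
{"fn": "servo_tool", "kwargs": {"commands": [-0.0014, 0.004, 0.05, 0, 0, 0, 0.054, -0.0014, 0.004, 0.095, 0, 0, 0, 0.054, -0.0014, 0.004, 0.12, 0, 0, 0, 0.054, -0.0014, 0.004, 0.128, 0, 0, 0, 0.054, -0.0014, 0.004, 0.128, 0, 0, 0, 0.03, -0.0014, 0.004, 0.128, 0, 0, 0, 0.022, -0.0014, 0.004, 0.128, 0, 0, 0, 0.022, -0.0014, 0.004, 0.128, 0, 0, 0, 0.022]}}

```text
time: 43.92
tool_pos: [0.687, 0.0587, -0.0101]
ee_rot: [3.138, 0.0, 1.569]
wrist_force: [0.1, 0.3, 4.5]
width: 0.0301
finger_force: 30.1
```

Emit:
{"fn": "servo_tool", "kwargs": {"commands": [0, 0, -0.03, 0, 0, 0, 0.022, 0, 0, -0.08, 0, 0, 0, 0.022, 0, 0, -0.13, 0, 0, 0, 0.022, 0, 0, -0.145, 0, 0, 0, 0.022, 0, 0, -0.145, 0, 0, 0, 0.022]}}

```text
time: 44.55
tool_pos: [0.686, 0.0591, 0.1331]
ee_rot: [3.14, -0.0, 1.569]
wrist_force: [0.2, -0.2, -0.4]
width: 0.0305
finger_force: 29.7
```

```bash
python3 - <<'E'
from it import *
plan([[(*slot(.034),.13,2.495,.02)]])
Sn=snapshot("scene");lo,hi=IT["stopper"][:2];print(hsv(Sn,lo,hi,(305,130,40,100)).sum(), hsv(Sn,lo,hi,(305,240,30,30)).sum())
E
```

```text
now 44.55 [0.686  0.0591 0.1331] [ 3.1401e+00 -2.0000e-04  1.5695e+00] w 0.0305 ff 29.7 F [ 0.2 -0.2 -0.4]
  [-0.4369,-0.2391,0.0031,0,0,-53.0,0.02]
  --
1 0
```

Emit:
{"fn": "servo_tool", "kwargs": {"commands": [-0.03, -0.016, 0, 0, 0, -4, 0.022, -0.085, -0.047, 0, 0, 0, -11, 0.022, -0.14, -0.077, 0, 0, 0, -18, 0.022, -0.2, -0.109, 0, 0, 0, -25, 0.022, -0.26, -0.142, 0, 0, 0, -32, 0.022, -0.32, -0.175, 0, 0, 0, -39, 0.022, -0.375, -0.205, 0, 0, 0, -46, 0.022, -0.42, -0.23, 0, 0, 0, -51, 0.022, -0.437, -0.239, 0, 0, 0, -53, 0.022, -0.437, -0.239, 0, 0, 0, -53, 0.022]}}

```text
time: 45.85
tool_pos: [0.4437, -0.378, 0.1289]
ee_rot: [3.14, -0.006, 2.49]
wrist_force: [0.5, 0.2, -0.7]
width: 0.0305
finger_force: 29.7
```

```bash
python3 - <<'E'
from it import *
plan([[(*slot(.034),-.003,2.495,.02)]])
p=snapshot("scene")
m=hsv(p,(15,90,60),(26,255,255),(110,150,130,110));k,l,st,c=cv2.connectedComponentsWithStats(m.astype(np.uint8))
for j in range(1,k):
    if st[j,4]>25: print(st[j],c[j],ray(p,c[j],.03),"want weight",slot(.072))
E
```

```text
now 45.85 [ 0.4437 -0.378   0.1289] [ 3.1405 -0.0063  2.4903] w 0.0305 ff 29.7 F [ 0.5  0.2 -0.7]
  [-0.0018,0.0020,0.1319,0,0,-0.3,0.02]
  --
[175 177   9  14  97] [178.73195876 183.63917526] [ 0.42729457 -0.35524307  0.03      ] want weight [ 0.416044 -0.354584]
[136 199  19  13 169] [145.34319527 204.47337278] [ 0.5246583  -0.43079878  0.03      ] want weight [ 0.416044 -0.354584]
```

Weight and roll are where placed. Release the stopper.

Emit:
{"fn": "servo_tool", "kwargs": {"commands": [0, 0.001, 0.04, 0, 0, 0, 0.022, 0, 0.001, 0.085, 0, 0, 0, 0.022, 0, 0.001, 0.12, 0, 0, 0, 0.022, 0, 0.001, 0.131, 0, 0, 0, 0.022, 0, 0.001, 0.132, 0, 0, 0, 0.022, 0, 0.001, 0.132, 0, 0, 0, 0.022, 0, 0.001, 0.132, 0, 0, 0, 0.05, 0, 0.001, 0.132, 0, 0, 0, 0.05, 0, 0.001, 0.07, 0, 0, 0, 0.05, 0, 0.001, 0, 0, 0, 0, 0.05]}}

```text
time: 47.15
tool_pos: [0.446, -0.3765, 0.126]
ee_rot: [3.141, -0.002, 2.494]
wrist_force: [0.5, -1.2, 0.4]
width: 0.0501
finger_force: 0.0
```

Emit:
{"fn": "servo_tool", "kwargs": {"commands": [0.05, 0.1, -0.03, 0, 0, 0, 0.05, 0.09, 0.15, -0.06, 0, 0, 0, 0.05, 0.13, 0.2, -0.06, 0, 0, 0, 0.05, 0.13, 0.25, -0.06, 0, 0, 0, 0.05, 0.13, 0.3, -0.06, 0, 0, 0, 0.05, 0.13, 0.3, -0.06, 0, 0, 0, 0.05, 0.13, 0.3, -0.06, 0, 0, 0, 0.05, 0.13, 0.3, -0.06, 0, 0, 0, 0.05]}}

```text
time: 48.15
tool_pos: [0.5235, -0.06, 0.1854]
ee_rot: [-3.141, 0.0, 2.494]
wrist_force: [-0.4, 0.2, -0.2]
width: 0.0498
finger_force: 0.0
```

```bash
python3 - <<'E'
from pl import *
from plan import *
plan([])
V=plate(.048,(.616,-.2115,-1.13))
for p,_ in V[:1]:
    look("tin weight stopper roll jar".split(),p)
T,Sn=snapshot("top"),snapshot("scene")
cv2.imwrite("pics/f.png",np.vstack([cv2.resize(T["img"][90:320,85:485],(520,299)),cv2.resize(Sn["img"][150:310,100:460],(520,231))]) )
cv2.imwrite("pics/f.png",np.hstack([cv2.resize(T["img"][150:320,220:480],None,fx=1.9,fy=1.9),cv2.resize(Sn["img"][150:300,100:260],None,fx=1.9,fy=323/150)])[:, :800])
E
```

```text
now 48.15 [ 0.5235 -0.06    0.1854] [-3.1411e+00  4.0000e-04  2.4937e+00] w 0.0498 ff 0.0 F [-0.4  0.2 -0.2]
top 0.65 [341.3, 181.7, 26.1, 32.9]
scene 0.98 [200.0, 208.6, 41.1, 29.2]
t [ 0.6142 -0.2207 -1.0788] 0.442
s [ 0.6152 -0.2132 -1.1382] 0.956
b [ 0.6156 -0.213  -1.1444] 0.695
tin 0.65 [413.2, 245.9, 20.5, 18.7] c 423.7 254.3 A 309
tin 0.63 [142.4, 110.5, 36.2, 45.6] c 159.4 134.7 A 1064
stopper 0.68 [408.1, 260.0, 16.4, 16.9] c 414.3 268.6 A 194
roll 0.65 [426.3, 225.9, 23.0, 20.9] c 435.0 237.8 A 391
jar 0.32 [91.7, 163.4, 103.5, 85.5] c 141.7 207.6 A 5259
```

View pics/f.png

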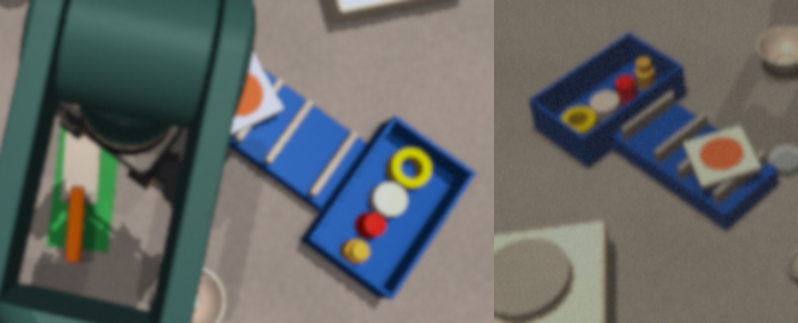

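```bash
python3 -c "
from bench import close_job
print(close_job())"
```

```text
the job is handed in; nothing more can be done
None
```

The job is handed in at about 48 s: the one plate present lies across the carrier's outer lane (lane 1), about 2 mm from its centre and still turned about 27° to the ribs as it was on the warmer; the lifter is back flat on its mat; the roll, tin, weight and stopper are in the bin; there was no jar and no second plate.

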